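# Clamp the spare filter cartridge in its bracket

### The job

Take the white filter cartridge that stands under the hook rail and lay it on its side, centred in the two V supports of the bracket (either end may face you) while the bracket's sprung arm is still up. Then press the arm's paddle down over the cartridge just until the catch clicks and holds it on its own, without forcing the arm hard against its stop (under 50 N). Do not drop or knock over the cartridge, and leave the other things standing where they are.

Things in the scene. Friction and masses are not known exactly. Their poses are not given: they have to be found in the camera images.
- filter: The filter cartridge: a white plastic cylinder with grey end bands, 56 mm in diameter and 165 mm long, plus a grey stub 22 mm wide and 15 mm long on its top end; about 0.3 kg. Origin: centre of its flat foot; its z axis runs along the cylinder towards the stub (up at the start). It starts upright on the table straight below the bar of the hook rail.
- filter_mid (a point): The middle of the cartridge's cylinder, on its axis, 82.5 mm from the foot.
- hookrail: Fixed hook rail: steel bar 14 mm thick along its y, 400 mm long, centre line 255 mm up, on posts at y = +-200 mm (feet 64 mm wide). The bar bars the straight-down way to the cartridge, at rail y -120 to -40 mm; the robot's side (-x) is open. Scrubber (y = 5 mm) and dustpan (y = 30 to 180 mm) hang behind, x = 30 to 75 mm. Origin: on the table under the bar's middle.
- bracket: Fixed clamp bracket: dark base 200 x 200 x 12 mm, two grey V supports (90 degree V, 15 mm thick, 71 mm high) at x = -68 and +68 mm. A cartridge lies in them along x, its axis 75 mm and its top 103 mm up. Between them, at x = 19 to 65 mm, stand the arm's hinge cheeks (y = -77 to -47 mm, 127 mm high) and the catch (y = 38 to 80 mm, 100 mm high). Origin: centre of the underside.
- seat (a point): Where the middle of the cartridge belongs: on the axis of the V supports, midway between them, 75 mm above the table; axes as the bracket.
- lever_hinge (a point): The hinge axis of the sprung arm: it runs along the bracket's x, at bracket x = 42, y = -60, z = 114 mm; axes as the bracket.
- paddle (a point): Middle of the top face of the black rubber paddle at the arm's free end, where to press: 155 mm from the hinge along the arm, 5 mm above its centre line (paddle 44 mm wide, 50 mm along the arm, 8 mm thick). The arm is a steel bar 24 x 10 mm at bracket x = 42 mm; when up it slopes 50 degrees over the supports, and a cartridge slid in along x passes under it with 30 mm to spare.
- lever (a joint): Angle of the sprung arm, rad: 0 = up (50 degrees above level), growing as it is pressed; 0.87 = level, just over the cartridge. The spring pushes back with 3 to 6 N at the paddle; the catch adds some 6 N, lets go, then snaps over. Its height is screw-set and differs each time: it holds the arm somewhere from 0.82 to 0.92, 0.04 rad past the force peak; a rigid stop comes 0.045 rad (7 mm) lower.
- jar: Glass spice jar with a black twist cap, 46 mm wide, 95 mm high; leave alone. Origin: centre of its foot.
- can: Aluminium coffee can, 100 mm wide, 135 mm high; leave alone. Origin: centre of its foot.
- pot: Terracotta pot, 116 mm wide, 105 mm high; leave alone. Origin: centre of its foot.
- nozzle: Black plastic nozzle head standing on its wide end, 68 mm wide, 118 mm high; leave alone. Origin: centre of its foot.
- soap: White soap bottle, 64 mm wide, 190 mm high; leave alone. Origin: centre of its foot.
- brush: Scrubbing brush with wooden back, 170 x 60 x 40 mm; leave alone. Origin: centre of its underside.

How it is judged:
By the outcome, as a careful person would: the job done as asked, in the order asked, and still so for the second after the job is handed in, with the robot touching nothing.
It also fails if it takes over 72 s, if anything falls off the work surface, if the arm or the gripper's body presses on something with over 40 N, if the wrist force passes 120 N, or if a joint passes its speed limit or range.

### The arm

A 7-joint arm with a two-finger parallel gripper is mounted at the origin on the work surface. World frame = base frame: x ahead of the robot, y to its left, z up, the work surface at z = 0. Lengths are in m, angles in degrees, forces in N, time in s.
With the tool pointing down it reaches from about 0.425 to 0.875 m from the base axis. Payload 4.7 kg.
Tool frame: the origin (TCP) lies where the fingers leave the gripper's body, on its centre line; the fingertips stand 70 mm ahead of it and the grasp point (between the pads) lies 51 mm ahead of it (env.tip_reach is the distance from the TCP to the fingertips, in m); z points along the fingers, x is the direction in which the jaws open and shut, and the axes are right-handed (so a half turn about z gives the same grasp; the last joint's range is limited). The gripper opens to 87 mm and grips with 3 to 60 N. Pads are 19 mm wide; open, the fingers measure 117 mm over their backs; the gripper's body (75 mm by 190 mm) begins 51 mm behind the grasp point.
Start: joints at [77.985, 18.392, -4.016, 83.108, 1.295, 78.541, -3.26], TCP at [0.144, -0.634, 0.292] pointing down, gripper open.
Joint ranges: [-163.93, 163.93], [-17.29, 119.83], [-79.2, 71.16], [3.27, 140.29], [-89.18, 269.18], [5.43, 117.66], [-154.24, 154.24]. Speed limits (degrees/s): [147.25, 147.25, 180, 180, 180, 180, 180].

### API

Orientations are given as [roll, pitch, yaw] about the fixed x, y, z axes, in that order (R = Rz(yaw) Ry(pitch) Rx(roll)).
In Python, from cell import env, optics, order gives the robot as it stands.
- The arm moves only by the shell command python3 -m creep 'ROWS' [FORCE]. ROWS is JSON, a list of rows, each a list of 7 numbers: the shift along the tool's x, y, z in cm, then the turn, a rotation vector about the tool's x, y, z in rad, then the opening, from 0 (shut) to 1 (fully open). A call has 1 to 20 rows; each row shifts and turns the pose as measured when the row begins, along the tool's axes as they then stand; what a row does not reach is not made up. A row lasts 1/10 s, in which the tool goes at most 50 mm and 8.59 degrees, less where a joint would pass 70% of its speed; a pose out of reach is approached as far as the arm can. A call with a gripper value outside its range is refused whole. The fingers move at their own pace and stop on an object; FORCE is the grip in N (left out, the last holds). Time passes only in rows, so rows that do not move let the fingers close. It gives the time, the measured TCP pose, the force and the opening at its end, in the units of the state.
- env.get_obs(): the state, without advancing time (a new reading comes with each control period).
- optics.read_camera(name): name is "scene" or "top"; returns a dict with "frame" (400x640x3 uint8, blue, green, red), "z_map" (400x640 float32, m along the optical axis (not along the pixel's ray), 0 where there is no reading), "fx", "fy", "cx", "cy" (pixels), "R" (3x3) and "t" (3): a world point X has camera coordinates R X + t. Camera axes: x right, y down, z forward; pixel columns grow to the right and rows downward; lengths in m; the calibration is good to about 2 mm. A picture is of the moment at which its call begins.
- order.sign_off(): hands the job in, once; it reports no verdict.
The state is a dict: "time_s": time; "qpos": joint angles; "joint_velocities": joint speeds; "effort": joint torques, N m; "tool_pos": TCP position; "tool_rot": TCP orientation; "force": force on the tool from outside, world axes, zero at the start; "wrist_torque": the same for the moment, N m; "grip_width": finger opening in m.
Only numpy, scipy, OpenCV 4.12 (cv2) and the standard library are available. Lean on these libraries where they do the work, as an engineer would, in place of code of your own. Each camera call takes 0.05 s, during which the arm holds its last target. There are 200 camera calls.

## Working session

There is one attempt and no reset: what is moved stays moved. The work goes in short steps, Python scripts to look and compute and a shell command to move; the robot and the scene stay as the last step left them, time stands still between calls to the robot, and variables do not carry over. Pictures are saved under pics/ and viewed, on a budget of 10 in all, crops included, one or two more only if the job needs it, and the job is handed in when it is done.

```bash
ls; mkdir -p pics; cat > h.py <<'E'
import numpy as np,cv2
from scipy.spatial.transform import Rotation as Ro
from cell import env,optics,order
def cam(n):
    c=optics.read_camera(n); v,u=np.mgrid[:400,:640]; z=c['z_map']
    P=np.stack([(u-c['cx'])/c['fx']*z,(v-c['cy'])/c['fy']*z,z],-1)
    c['W']=(P-c['t'])@c['R']; c['W'][z==0]=np.nan
    return c
E
python3 - <<'E'
from h import *
for n in('scene','top'):
    c=cam(n); cv2.imwrite(f'pics/{n}0.png',c['frame']); np.save(f'{n}0.npy',c['W'])
    print(n,c['fx'],c['cx'],c['cy'],-c['R'].T@c['t'],c['R'].round(3).tolist())
print(env.get_obs(),env.tip_reach)
E
```

```text
pics
scene 369.04919192285337 322.08892258860766 203.23243400515491 [1.13039751 0.19115786 1.14737566] [[-0.39, 0.921, 0.014], [0.79, 0.343, -0.509], [-0.473, -0.187, -0.861]]
top 429.4961216030757 312.1676856539858 192.31735546018453 [ 0.36661201 -0.0153546   1.42653412] [[0.009, -1.0, -0.014], [-0.988, -0.007, -0.155], [0.155, 0.015, -0.988]]
{'time_s': 0.1, 'qpos': array([77.98673601, 18.43470328, -4.01646754, 83.16825405,  1.29256181,
       78.53903537, -3.2603875 ]), 'joint_velocities': array([-0.01413602, -0.15329965,  0.01414285, -0.10258289, -0.01039465,
        0.02436857, -0.00868766]), 'effort': array([-1.56715614e-04, -4.92566121e+01, -4.05678023e-01, -3.13399494e+01,
       -6.40360638e-02,  3.95180297e-02,  1.04259839e-04]), 'tool_pos': array([ 0.14413864, -0.63343783,  0.29126912]), 'tool_rot': array([ 1.79997303e+02,  9.68948011e-02, -7.71771219e+01]), 'force': array([-0.70946005, -1.19472305, -0.16055426]), 'wrist_torque': array([ 0.03507984, -0.02718302,  0.00564794]), 'grip_width': 0.08702469005999267} 0.0697
```

View pics/scene0.png

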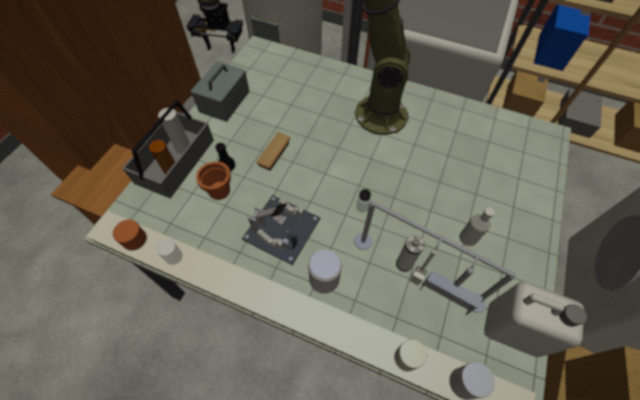

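View pics/top0.png

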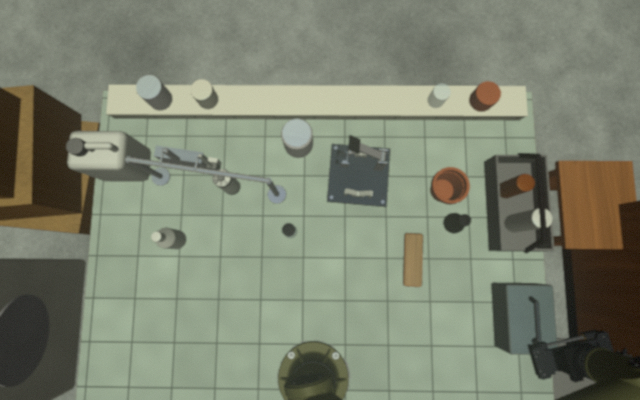

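The scene view shows the filter at about (410,253), under the rail, and the bracket at (282,230). In the top view the bracket is at (358,175), the filter at (225,180) and the rail runs from (160,175) to (277,193). Next come enlarged crops and positions.

```bash
python3 - <<'E'
from h import *
s=cv2.imread('pics/scene0.png');t=cv2.imread('pics/top0.png')
S=np.load('scene0.npy');T=np.load('top0.npy')
r=lambda im,x,y,w,h:cv2.resize(im[y:y+h,x:x+w],(400,300),interpolation=cv2.INTER_CUBIC)
o=np.vstack([np.hstack([r(s,235,190,100,75),r(s,350,190,160,120)]),np.hstack([r(t,310,135,100,75),r(t,140,130,160,120)])])
cv2.imwrite('pics/crop1.png',cv2.convertScaleAbs(o,alpha=1.6))
for n,W,pts in(('scene',S,[(363,241),(410,253),(408,262),(415,241),(325,265),(364,200),(276,213),(213,178),(480,230),(300,207)]),('top',T,[(277,193),(160,175),(225,183),(354,144),(370,150),(358,192),(334,148),(388,150),(384,205),(330,202),(290,230),(298,132)])):
    for u,v in pts: print(n,(u,v),W[v,u].round(3))
# filter points in scene: 
m=np.zeros(S.shape[:2],bool);m[232:275,395:428]=1
for W,mm in((S,m),):
    P=W[mm]; P=P[(P[:,2]>.02)&(P[:,2]<.2)]; 
    for z in np.arange(.02,.2,.02):
        q=P[(P[:,2]>z)&(P[:,2]<z+.02)]; print(round(z,2),len(q),np.median(q,0).round(3),q.min(0).round(3),q.max(0).round(3))
E
```

```text
scene (363, 241) [0.593 0.129 0.025]
scene (410, 253) [0.634 0.276 0.148]
scene (408, 262) [0.635 0.283 0.087]
scene (415, 241) [0.608 0.276 0.18 ]
scene (325, 265) [0.762 0.06  0.135]
scene (364, 200) [0.476 0.084 0.082]
scene (276, 213) [ 0.71  -0.114  0.235]
scene (213, 178) [ 0.576 -0.458  0.031]
scene (480, 230) [0.458 0.458 0.119]
scene (300, 207) [ 0.581 -0.105  0.071]
top (277, 193) [0.577 0.119 0.065]
top (160, 175) [0.641 0.514 0.029]
top (225, 183) [0.592 0.267 0.159]
top (354, 144) [ 0.693 -0.115  0.239]
top (370, 150) [ 0.693 -0.168  0.173]
top (358, 192) [ 0.587 -0.144  0.037]
top (334, 148) [ 0.74  -0.066  0.016]
top (388, 150) [ 0.704 -0.229  0.13 ]
top (384, 205) [ 0.548 -0.232  0.008]
top (330, 202) [ 0.558 -0.053  0.001]
top (290, 230) [0.457 0.073 0.09 ]
top (298, 132) [0.759 0.05  0.134]
0.02 46 [0.632 0.277 0.029] [0.612 0.253 0.021] [0.636 0.305 0.04 ]
0.04 45 [0.631 0.279 0.05 ] [0.611 0.253 0.041] [0.635 0.305 0.06 ]
0.06 57 [0.631 0.276 0.071] [0.611 0.253 0.061] [0.658 0.309 0.08 ]
0.08 49 [0.631 0.278 0.093] [0.613 0.253 0.081] [0.664 0.309 0.1  ]
0.1 120 [0.655 0.312 0.113] [0.612 0.253 0.1  ] [0.675 0.339 0.119]
0.12 74 [0.633 0.282 0.13 ] [0.601 0.253 0.12 ] [0.66  0.329 0.14 ]
0.14 72 [0.632 0.279 0.152] [0.587 0.252 0.14 ] [0.661 0.33  0.16 ]
0.16 261 [0.614 0.281 0.164] [0.579 0.252 0.16 ] [0.66  0.329 0.18 ]
0.18 25 [0.612 0.284 0.181] [0.6   0.272 0.18 ] [0.66  0.324 0.199]
```

View pics/crop1.png

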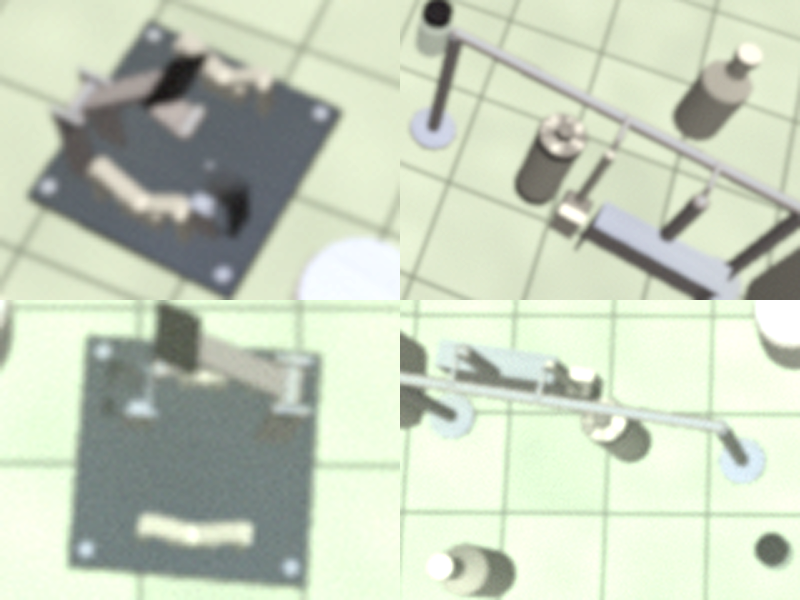

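The crop shows the filter standing free in front of the bar with its stub up. In the top view the bracket's hinge is on the right (−y) and far side, the paddle is raised, and the near V support sits close to the robot. Now precise fits.

```bash
python3 - <<'E'
from h import *
for n,box in(('top',(320,130,80,85)),('scene',(235,190,95,80))):
    W=np.load(n+'0.npy');im=cv2.imread(f'pics/{n}0.png').astype(int)
    x,y,w,h=box; m=np.zeros(W.shape[:2],bool);m[y:y+h,x:x+w]=1
    # base: dark pixels
    d=m&(im.sum(-1)<(200 if n=='top' else 180))&(W[...,2]<.03)&(W[...,2]>0.002)
    q=(W[d][:,:2]).astype(np.float32)
    print(n,'base',d.sum(),cv2.minAreaRect(q), np.median(W[d][:,2]))
    # V supports
    v=m&(W[...,2]>.045)&(W[...,2]<.078)&(im.min(-1)>90)
    for k in(0,1):
        p=W[v]; p=p[(p[:,0]>.64) if k else (p[:,0]<.64)]; print('V',len(p),np.median(p,0).round(3),p.min(0).round(3),p.max(0).round(3))
    P=W[m]; a=P[P[:,2]>.14]; print('arm', a.mean(0).round(3), a.min(0).round(3),a.max(0).round(3))
    X=W.reshape(-1,3); f=X[(abs(X[:,0]-.61)<.04)&(abs(X[:,1]-.277)<.04)&(X[:,2]>.158)&(X[:,2]<.170)]
    print('filtertop',len(f),cv2.minEnclosingCircle(f[:,:2].astype(np.float32)),f.mean(0))
    g=X[(abs(X[:,0]-.61)<.1)&(X[:,1]>.1)&(X[:,1]<.55)&(X[:,2]>.245)&(X[:,2]<.27)]
    print('bar',len(g), np.polyfit(g[:,1],g[:,0],1),g.min(0),g.max(0))
    for nm,c,rad,zt in(('jar',(.457,.073),.04,(.085,.1)),('can',(.76,.05),.07,(.128,.14)),('soap',(.46,.46),.06,(.1,.2))):
        j=X[(np.hypot(X[:,0]-c[0],X[:,1]-c[1])<rad)&(X[:,2]>zt[0])&(X[:,2]<zt[1])]; print(nm,len(j),(j.min(0)/2+j.max(0)/2).round(3))
E
```

```text
top base 2 ((0.718599796295166, -0.09295252710580826), (0.06731917709112167, 0.0), 142.05897521972656) 0.019052070188456185
V 115 [ 0.582 -0.153  0.06 ] [ 0.571 -0.187  0.045] [ 0.593 -0.1    0.077]
V 42 [ 0.685 -0.106  0.061] [ 0.675 -0.17   0.046] [ 0.72  -0.087  0.077]
arm [ 0.691 -0.137  0.207] [ 0.672 -0.197  0.14 ] [ 0.717 -0.097  0.253]
filtertop 156 ((0.6075359582901001, 0.2760465741157532), 0.02799639105796814) [0.60100994 0.27653189 0.1643922 ]
bar 837 [0.161438   0.56259071] [0.57416507 0.11695286 0.24545733] [0.67580959 0.53065811 0.26895664]
jar 139 [0.459 0.078 0.094]
can 629 [0.756 0.055 0.134]
soap 382 [0.43  0.45  0.149]
scene base 83 ((0.643373429775238, -0.15176573395729065), (0.1726025491952896, 0.14131976664066315), 86.86751556396484) 0.01935955329539989
V 70 [ 0.584 -0.123  0.062] [ 0.571 -0.183  0.046] [ 0.593 -0.096  0.071]
V 148 [ 0.719 -0.168  0.059] [ 0.703 -0.209  0.045] [ 0.854 -0.089  0.073]
arm [ 0.697 -0.128  0.2  ] [ 0.674 -0.193  0.14 ] [ 0.718 -0.094  0.251]
filtertop 232 ((0.6081105470657349, 0.2799500524997711), 0.028767038136720657) [0.61085149 0.27999503 0.16371314]
bar 971 [0.15751395 0.56639088] [0.57233692 0.11965691 0.24517851] [0.67715376 0.53224241 0.26781779]
jar 116 [0.458 0.081 0.092]
can 719 [0.758 0.058 0.134]
soap 431 [0.432 0.455 0.147]
```

```bash
python3 - <<'E'
from h import *
for n,box in(('top',(320,130,80,85)),('scene',(235,190,95,80))):
    c=cam(n); im=cv2.imread(f'pics/{n}0.png').astype(int)
    W=np.load(n+'0.npy')
    x,y,w,h=box; s=im[y:y+h,x:x+w]; g=(s[...,1]-s[...,0]/2-s[...,2]/2); 
    mk=(s[...,1]<100).astype(np.uint8) if n=='top' else (s[...,1]<75).astype(np.uint8)
    if n=='scene': mk[(W[y:y+h,x:x+w,0]>.8)]=0
    mk[abs(W[y:y+h,x:x+w,2])>.035]=0
    mk=cv2.morphologyEx(mk,cv2.MORPH_OPEN,np.ones((3,3)))
    k,l,st,_=cv2.connectedComponentsWithStats(mk); i=1+st[1:,4].argmax()
    v,u=np.nonzero(l==i); u=u+x;v=v+y
    C=-c['R'].T@c['t']; d=np.stack([(u-c['cx'])/c['fx'],(v-c['cy'])/c['fy'],np.ones(len(u))],-1)@c['R']
    P=C+d*((.012-C[2])/d[:,2])[:,None]
    r=cv2.minAreaRect(P[:,:2].astype(np.float32)); print(n,r,len(u)); print(cv2.boxPoints(r))
    # per-V edge fit
    Wb=W[y:y+h,x:x+w].reshape(-1,3); b=s.reshape(-1,3)
    for lo,hi in((.56,.61),(.69,.74)):
        q=Wb[(Wb[:,0]>lo)&(Wb[:,0]<hi)&(Wb[:,2]>.04)&(Wb[:,2]<.08)&(b.min(1)>85)]
        print(len(q),np.polyfit(q[:,1],q[:,0],1).round(3),np.median(q,0).round(3),cv2.minAreaRect(q[:,:2].astype(np.float32)))
    a=Wb[(Wb[:,2]>.14)&(Wb[:,2]<.27)]; e=np.linalg.svd(a-a.mean(0))[2]; print('arm dir',e[0].round(3),a.mean(0).round(3))
E
```

```text
top ((0.6498664617538452, -0.1478472650051117), (0.1933871954679489, 0.1952928900718689), 85.28113555908203) 2351
[[ 0.5445964  -0.23618005]
 [ 0.73922724 -0.25224614]
 [ 0.75513655 -0.05951448]
 [ 0.5605057  -0.04344839]]
140 [0.081 0.593] [ 0.582 -0.146  0.057] ((0.582200288772583, -0.1431148499250412), (0.08744968473911285, 0.01648542657494545), 85.04971313476562)
23 [-0.072  0.7  ] [ 0.711 -0.115  0.049] ((0.7152398228645325, -0.13431298732757568), (0.03184298798441887, 0.06548028439283371), 14.842456817626953)
arm dir [-0.063 -0.638 -0.767] [ 0.691 -0.137  0.207]
scene ((0.653186023235321, -0.14499421417713165), (0.1932055950164795, 0.192607119679451), 85.8064193725586) 1656
[[ 0.55007607 -0.23429604]
 [ 0.74216753 -0.2483807 ]
 [ 0.756296   -0.05569239]
 [ 0.5642045  -0.04160772]]
89 [0.083 0.594] [ 0.584 -0.129  0.059] ((0.5824025273323059, -0.1397879272699356), (0.08683458715677261, 0.017952723428606987), 85.84136962890625)
146 [0.    0.717] [ 0.717 -0.144  0.06 ] ((0.7181820869445801, -0.14642272889614105), (0.024504685774445534, 0.11439752578735352), 3.6125996112823486)
arm dir [-0.034 -0.581 -0.813] [ 0.697 -0.128  0.2  ]
```

```bash
python3 - <<'E'
from h import *
import itertools
o=env.get_obs(); q=o['qpos']; R=Ro.from_euler('xyz',o['tool_rot'],degrees=True)
for s in itertools.product((1,-1),repeat=4):
    M=Ro.from_euler('ZYZYZYZ',q*[s[0],1,s[1],1,s[2],1,s[3]],degrees=True)
    D=(M.inv()*R); print(s,D.as_rotvec(degrees=True).round(2),M.apply([0,0,1]).round(4),R.apply([0,0,1]).round(4))
E
```

```text
Traceback (most recent call last):
  File "scipy/spatial/transform/_rotation.pyx", line 1413, in scipy.spatial.transform._rotation.Rotation.from_euler
ValueError: Expected axis specification to be a non-empty string of upto 3 characters, got ZYZYZYZ
```

```bash
python3 -m creep '[[0,0,-4,0,0,0,1],[0,0,-4,0,0,0,1],[0,2,0,0,0,0,1]]'; python3 - <<'E'
from h import *
o=env.get_obs(); print(o['qpos'].round(2),o['tool_pos'].round(4),o['tool_rot'].round(2))
E
```

```text
time_s: 0.5
tool_pos: [0.128, -0.6362, 0.371]
tool_rot: [-179.9, 0.4, -76.8]
force: [0.1, -0.8, 0.3]
grip_width: 0.0872
[79.   17.3  -3.49 75.63  0.91 87.54 -1.22] [ 0.128  -0.6362  0.371 ] [-179.87    0.44  -76.84]
```

```bash
cat >> h.py <<'E'
def rots(q,s):
    out=[];M=Ro.identity()
    for i,a in enumerate(q):
        M=M*Ro.from_euler('zyzyzyz'[i],a*s[i],degrees=True); out.append(M)
    return out
E
python3 - <<'E'
from h import *
import itertools
D=[([77.98673601, 18.43470328, -4.01646754, 83.16825405,  1.29256181,78.53903537, -3.2603875 ],[0.14413864, -0.63343783,  0.29126912],[ 1.79997303e+02,  9.68948011e-02, -7.71771219e+01])]
o=env.get_obs(); D.append((o['qpos'],o['tool_pos'],o['tool_rot']))
for s in itertools.product((1,-1),repeat=4):
    S=[s[0],1,s[1],1,s[2],1,s[3]]
    Q=[rots(q,S)[-1].inv()*Ro.from_euler('xyz',r,degrees=True) for q,p,r in D]
    print(s,[x.as_rotvec(degrees=True).round(2) for x in Q],rots(D[0][0],S)[-1].apply([0,0,1]).round(3))
E
```

```text
(1, 1, 1, 1) [array([  0.  ,  -0.19, -25.65]), array([ -0.  ,  -0.92, -26.32])] [-0.    -0.002 -1.   ]
(1, 1, 1, -1) [array([-1.000e-02, -1.900e-01, -3.217e+01]), array([-2.000e-02, -9.200e-01, -2.876e+01])] [-0.    -0.002 -1.   ]
(1, 1, -1, 1) [array([ -2.45,  -0.9 , -25.12]), array([ -1.77,  -1.37, -26.22])] [ 0.042 -0.014 -0.999]
(1, 1, -1, -1) [array([ -2.51,  -0.76, -31.64]), array([ -1.8 ,  -1.34, -28.66])] [ 0.042 -0.014 -0.999]
(1, -1, 1, 1) [array([  2.49,   0.34, -18.02]), array([  2.05,  -0.51, -19.65])] [-0.044  0.005 -0.999]
(1, -1, 1, -1) [array([  2.52,   0.2 , -24.54]), array([  2.04,  -0.56, -22.08])] [-0.044  0.005 -0.999]
(1, -1, -1, 1) [array([ 1.000e-02, -1.900e-01, -1.751e+01]), array([  0.27,  -0.86, -19.56])] [-0.    -0.002 -1.   ]
(1, -1, -1, -1) [array([-1.000e-02, -1.900e-01, -2.403e+01]), array([  0.25,  -0.87, -21.99])] [-0.    -0.002 -1.   ]
(-1, 1, 1, 1) [array([ 0.0000e+00, -1.0000e-02,  1.7838e+02]), array([ -0.  ,   0.33, 175.67])] [-0.     0.002 -1.   ]
(-1, 1, 1, -1) [array([-0.0000e+00, -1.0000e-02,  1.7186e+02]), array([1.0000e-02, 3.3000e-01, 1.7323e+02])] [-0.     0.002 -1.   ]
(-1, 1, -1, 1) [array([ -0.28,   3.93, 178.85]), array([-1.6000e-01,  3.1000e+00,  1.7572e+02])] [-0.044 -0.005 -0.999]
(-1, 1, -1, -1) [array([-5.0000e-02,  3.8100e+00,  1.7233e+02]), array([-1.0000e-01,  3.0700e+00,  1.7329e+02])] [-0.044 -0.005 -0.999]
(-1, -1, 1, 1) [array([   0.  ,    3.85, -173.95]), array([  -0.  ,    2.8 , -177.62])] [ 0.042  0.014 -0.999]
(-1, -1, 1, -1) [array([ -0.23,  -3.96, 179.44]), array([-6.000e-02, -2.840e+00,  1.799e+02])] [ 0.042  0.014 -0.999]
(-1, -1, -1, 1) [array([   0.  ,   -0.  , -173.48]), array([   0.  ,    0.  , -177.56])] [-0.     0.002 -1.   ]
(-1, -1, -1, -1) [array([  -0.,   -0., -180.]), array([ -0.,  -0., 180.])] [-0.     0.002 -1.   ]
```

```bash
cat >> h.py <<'E'
import json,os
SG=[-1,1,-1,1,-1,1,-1]
def log():
    o=env.get_obs(); L=json.load(open('log.json')) if os.path.exists('log.json') else []
    L.append([o['qpos'].tolist(),o['tool_pos'].tolist(),o['tool_rot'].tolist()]); json.dump(L,open('log.json','w'))
    print('t',o['time_s'],'q',o['qpos'].round(1),'p',o['tool_pos'].round(4),'rpy',o['tool_rot'].round(2),'F',o['force'].round(1),'w',round(o['grip_width'],4))
if __name__=='__main__': log()
E
python3 - <<'E'
from h import *
json.dump([[[77.98673601, 18.43470328, -4.01646754, 83.16825405,  1.29256181,78.53903537, -3.2603875 ],[0.14413864, -0.63343783,  0.29126912],[ 1.79997303e+02,  9.68948011e-02, -7.71771219e+01]]],open('log.json','w'))
T=np.load('top0.npy').reshape(-1,3); r=np.hypot(T[:,0],T[:,1]);
for a in range(-80,0,8):
    az=np.degrees(np.arctan2(T[:,1],T[:,0])); q=T[(abs(az-a)<5)&(r>.5)&(r<.78)]; print(a,np.nanmax(q[:,2]).round(3),end=' ')
E
python3 h.py
python3 -m creep '[[-2,-4,-3,0,0,-0.08,1],[-2,-4,-3,0,0,-0.08,1],[-2,-4,-3,0,0,-0.08,1],[0,-5,0,0,0,-0.08,1],[0,-5,0,0,0,-0.08,1],[0,-5,0,0,0,-0.08,1]]'; python3 h.py
```

```text
-80 0.648 -72 0.649 -64 0.161 -56 0.21 -48 0.123 -40 0.124 -32 0.111 -24 0.023 -16 0.218 -8 0.253 t 0.5 q [79.  17.3 -3.5 75.6  0.9 87.5 -1.2] p [ 0.128  -0.6362  0.371 ] rpy [-179.87    0.44  -76.84] F [ 0.1 -0.8  0.3] w 0.0872
time_s: 1.1
tool_pos: [0.3358, -0.475, 0.4563]
tool_rot: [180.0, 0.4, -49.8]
force: [0.6, 0.1, -0.5]
grip_width: 0.0875
t 1.1 q [ 64.9   9.5 -15.1  75.8   2.5  95.4   0.4] p [ 0.3358 -0.475   0.4563] rpy [179.96   0.41 -49.78] F [ 0.6  0.1 -0.5] w 0.0875
```

```bash
python3 -m creep '[[0,-5,0,0,0,-0.085,1],[0,-5,0,0,0,-0.085,1],[0,-5,0,0,0,-0.085,1],[0,-5,0,0,0,-0.085,1],[0,-5,0,0,0,-0.085,1],[0,-5,0,0,0,-0.085,1],[0,-5,0,0,0,-0.085,1],[0,-5,0,0,0,-0.085,1],[0,-5,0,0,0,-0.085,1],[0,0,0,-0.15,0,0,1],[0,0,0,-0.15,0,0,1],[0,0,0,-0.15,0,0,1]]'; python3 h.py
```

```text
time_s: 2.3
tool_pos: [0.553, -0.0877, 0.456]
tool_rot: [154.2, 0.1, -3.6]
force: [-0.0, -0.5, -1.4]
grip_width: 0.0872
t 2.3 q [ 27.7   8.9 -39.5  81.5  30.7  97.9 -12.7] p [ 0.553  -0.0877  0.456 ] rpy [ 1.5425e+02  1.0000e-01 -3.6200e+00] F [-0.  -0.5 -1.4] w 0.0872
```

```bash
python3 -m creep '[[0,0,0,-0.15,0,0,1],[0,0,0,-0.15,0,0,1],[0,0,0,-0.15,0,0,1],[0,0,0,-0.15,0,0,1],[0,0,0,-0.15,0,0,1],[0,0,0,-0.15,0,0,1]]'; python3 h.py; python3 - <<'E'
from h import *
from scipy.optimize import least_squares
L=json.load(open('log.json'))
def fk(d,q):
    M=rots(q,SG); return np.array([0,0,d[0]])+M[2].apply([d[4],0,d[1]])+M[4].apply([d[5],0,d[2]])+M[6].apply([0,0,d[3]])
f=lambda d:np.concatenate([fk(d,q)-p for q,p,_ in L]+[1e-4*(d-[.33,.38,.38,.3,0,0])])
r=least_squares(f,[.33,.38,.38,.3,0,0]); print(r.x.round(4),abs(r.fun).max())
E
```

```text
time_s: 2.9
tool_pos: [0.5539, -0.0821, 0.4602]
tool_rot: [102.7, -0.5, -3.1]
force: [-0.4, -1.2, -0.1]
grip_width: 0.0871
t 2.9 q [  7.4  19.  -36.5  93.5  76.3 116.8 -29.3] p [ 0.5539 -0.0821  0.4602] rpy [102.72  -0.54  -3.08] F [-0.4 -1.2 -0.1] w 0.0871
[ 0.17    0.5508  0.551   0.3032 -0.0624  0.0102] 0.02485937826350393
```

```bash
python3 -m creep '[[0,0,0,-0.02,0.15,0,1],[0,0,0,-0.02,0.15,0,1],[0,0,0,-0.02,0.15,0,1],[0,0,0,-0.02,0.15,0,1],[0,0,0,-0.02,0.15,0,1],[0,0,0,-0.02,0.15,0,1]]'; python3 h.py; python3 - <<'E'
from h import *
R=Ro.from_euler('xyz',env.get_obs()['tool_rot'],degrees=True).as_matrix();print(R.round(3))
E
```

```text
time_s: 3.5
tool_pos: [0.5594, -0.0762, 0.4435]
tool_rot: [93.0, -6.3, 48.1]
force: [1.2, -0.9, 2.0]
grip_width: 0.0874
t 3.5 q [ 15.8 -12.3 -35.9 129.3  96.4  59.9 -38.4] p [ 0.5594 -0.0762  0.4435] rpy [93.04 -6.31 48.12] F [ 1.2 -0.9  2. ] w 0.0874
[[ 0.664 -0.034  0.747]
 [ 0.74  -0.117 -0.662]
 [ 0.11   0.993 -0.053]]
```

```bash
cat > go.py <<'E'
# usage: go.py x y z  zdir_az p [jaw]   -> remaining shift (cm, tool axes) and turn
from h import *
import sys
def RP(az,p):
    a,p=np.radians([az,p]); z=np.array([np.cos(p)*np.cos(a),np.cos(p)*np.sin(a),-np.sin(p)])
    x=np.array([-np.sin(a),np.cos(a),0]); return np.stack([x,np.cross(z,x),z],1)
def rem(t,R):
    o=env.get_obs(); C=Ro.from_euler('xyz',o['tool_rot'],degrees=True)
    print('shift cm',(C.inv().apply(t-o['tool_pos'])*100).round(2),'turn',(C.inv()*Ro.from_matrix(R)).as_rotvec().round(3))
if __name__=='__main__':
    a=list(map(float,sys.argv[1:])); log(); rem(np.array(a[:3]),RP(a[3],a[4]))
E
python3 go.py .48 .12 .36 20 15
```

```text
t 3.5 q [ 15.8 -12.3 -35.9 129.3  96.4  59.9 -38.4] p [ 0.5594 -0.0762  0.4435] rpy [93.04 -6.31 48.12] F [ 1.2 -0.9  2. ] w 0.0874
shift cm [  8.33 -10.31 -18.49] turn [ 0.247  1.053 -0.268]
```

```bash
python3 -m creep '[[2,-2,0,0.03,0.12,-0.03,1],[2,-2,-1,0.03,0.12,-0.03,1],[2,-2,-1,0.03,0.12,-0.03,1],[2,-2,-1,0.03,0.12,-0.03,1]]'; python3 go.py .48 .12 .30 20 15
```

```text
time_s: 3.9
tool_pos: [0.5683, 0.0112, 0.3718]
tool_rot: [98.0, -1.7, 76.8]
force: [5.4, 1.0, 0.5]
grip_width: 0.087
t 3.9 q [  2.5 -17.3 -20.4 140.1 123.7  35.1 -52.2] p [0.5683 0.0112 0.3718] rpy [98.02 -1.74 76.8 ] F [5.4 1.  0.5] w 0.087
shift cm [ 8.36 -8.91 -9.94] turn [ 0.127  0.562 -0.145]
```

```bash
python3 - <<'E'
from h import *
from scipy.optimize import least_squares
L=json.load(open('log.json'))
def fk(d,q):
    M=rots(q,SG); e=d[4:].reshape(-1,3)
    # offsets after each link in frames 2,4,6
    return np.array([0,0,d[0]])+M[2].apply([e[0,0],e[0,1],d[1]])+M[4].apply([e[1,0],e[1,1],d[2]])+M[6].apply([e[2,0],e[2,1],d[3]])
d0=np.r_[.33,.38,.38,.3,np.zeros(9)]
for loss in(1e-3,):
    f=lambda d:np.concatenate([fk(d,q)-p for q,p,_ in L]+[loss*(d-d0)])
    r=least_squares(f,d0); print(r.x.round(4)); print((r.fun[:3*len(L)]*1e3).round(1).reshape(-1,3))
E
```

```text
[ 0.2358  0.4802  0.5097  0.307  -0.001  -0.0242 -0.     -0.0097  0.0071
 -0.      0.0017 -0.0084  0.    ]
[[ 0.9 -0.2  0.2]
 [ 0.5  1.4  0. ]
 [-0.6  0.7 -0.6]
 [ 2.7 -1.6 -0.7]
 [-0.6  1.1  0.8]
 [ 0.5  0.2  0.9]
 [ 0.5  0.2  0.9]
 [-1.2 -1.3 -1.6]]
```

```bash
cat > kin.py <<'E'
from h import *
from scipy.optimize import least_squares
L=json.load(open('log.json'))
lo=np.array([-163.93,-17.29,-79.2,3.27,-89.18,5.43,-154.24])+1; hi=np.array([163.93,119.83,71.16,140.29,269.18,117.66,154.24])-1
def fk(d,q,full=False):
    M=rots(q,SG); A=[[0,0,d[0]],M[2].apply([d[4],d[5],d[1]]),M[4].apply([d[6],d[7],d[2]]),M[6].apply([d[8],d[9],d[3]])]
    P=np.cumsum(A,0); return (P,M) if full else P[-1]
d0=np.r_[.24,.48,.51,.307,np.zeros(6)]
r=least_squares(lambda d:np.concatenate([fk(d,q)-p for q,p,_ in L]+[1e-4*(d-d0)]),d0); D=r.x
def ik(t,R,q0):
    Rt=Ro.from_matrix(R)*Ro.from_euler('z',180,degrees=True)
    def g(q):
        P,M=fk(D,q,True); return np.r_[(P[-1]-t)*10,(M[-1].inv()*Rt).as_rotvec()*3,1e-3*(q-q0)/60]
    s=least_squares(g,np.clip(q0,lo,hi),bounds=(lo,hi)); return s.x,np.abs(s.fun[:6]).max()
E
python3 - <<'E'
from kin import *
from go import RP
print(D.round(4),abs(r.fun[:-10]).max()*1e3)
q0=env.get_obs()['qpos']; G=np.array([.608,.278,.105])
for p in(0,15):
  for az in(-20,0,20,40,60):
    R=RP(az,p)
    for back in(.051,.126):
        best=min((ik(G-back*R[:,2],R,q) for q in([0,30,-20,110,150,40,-60],[0,20,30,120,180,40,0],[-30,40,-40,120,100,60,-60],q0)),key=lambda b:b[1])
        P,_=fk(D,best[0],True)
        print(p,az,back,best[1].round(3),best[0].round(0),'wrist',P[2].round(2),'elb',P[1].round(2))
E
```

```text
[ 0.2358  0.4802  0.5097  0.307  -0.001  -0.0242 -0.0097  0.0071  0.0017
 -0.0084] 2.6501411941255437
0 -20 0.051 0.0 [-39.  46. -21. 118. 110.  98. -68.] wrist [0.27 0.4  0.1 ] elb [0.29 0.2  0.56]
0 -20 0.126 0.0 [-45.  46. -24. 119. 103. 104. -70.] wrist [0.2  0.43 0.1 ] elb [0.27 0.23 0.56]
0 0 0.051 0.0 [-31.  42. -20. 131. 135.  94. -74.] wrist [0.25 0.28 0.1 ] elb [0.29 0.15 0.59]
0 0 0.126 0.0 [-37.  42. -23. 136. 127. 100. -78.] wrist [0.18 0.28 0.1 ] elb [0.27 0.18 0.59]
0 20 0.051 0.0 [ -8.  42. -26. 138. 172.  90. -73.] wrist [0.27 0.16 0.1 ] elb [0.33 0.03 0.59]
0 20 0.126 0.264 [ -78.   61.   32.  139.  139.   88. -121.] wrist [0.23 0.16 0.05] elb [0.1  0.4  0.48]
0 40 0.051 0.0 [  3.  40. -17. 137. 210.  81. -83.] wrist [0.33 0.05 0.1 ] elb [ 0.31 -0.04  0.6 ]
0 40 0.126 0.146 [ -70.   86.   55.  139.  164.  114. -153.] wrist [ 0.3  -0.01  0.08] elb [0.18 0.44 0.29]
0 60 0.051 0.0 [   0.   42.   -1.  126.  240.   83. -100.] wrist [ 0.43 -0.03  0.1 ] elb [ 0.32 -0.03  0.59]
0 60 0.126 0.0 [   4.   41.    5.  130.  247.   90. -100.] wrist [ 0.39 -0.1   0.1 ] elb [ 0.31 -
[... 329 characters left out ...]
 -34. 139. 117.  75. -64.] wrist [0.19 0.28 0.21] elb [0.19 0.07 0.67]
15 20 0.051 0.072 [ 19.  35. -55. 139. 161.  64. -56.] wrist [0.29 0.17 0.19] elb [ 0.27 -0.11  0.62]
15 20 0.126 0.533 [  4.  24. -48. 139. 143.  60. -58.] wrist [0.26 0.21 0.22] elb [ 0.21 -0.03  0.67]
15 40 0.051 0.0 [ -4.  24. -12. 139. 208.  57. -94.] wrist [0.34 0.06 0.19] elb [ 0.2  -0.01  0.67]
15 40 0.126 0.367 [ -68.   65.   70.  139.  206.   99. -145.] wrist [ 0.34 -0.01  0.2 ] elb [0.16 0.39 0.46]
15 60 0.051 0.0 [  -7.   29.    5.  128.  245.   66. -113.] wrist [ 0.43 -0.02  0.19] elb [0.23 0.   0.66]
15 60 0.126 0.0 [  -6.   25.   14.  132.  252.   72. -115.] wrist [ 0.4  -0.09  0.21] elb [ 0.2  -0.    0.67]
```

```bash
python3 go.py .485 .289 .35 -5 15; python3 - <<'E'
from h import *
for n in('scene','top'):
    X=np.load(n+'0.npy').reshape(-1,3); q=X[(X[:,0]>.639)&(X[:,0]<.72)&(X[:,1]>.22)&(X[:,1]<.345)&(X[:,2]>.03)&(X[:,2]<.22)]
    for y in np.arange(.22,.345,.02):
        g=q[(q[:,1]>=y)&(q[:,1]<y+.02)]; print(n,y.round(2),len(g),g.min(0).round(3) if len(g) else '',g.max(0).round(3) if len(g) else '')
E
```

```text
t 3.9 q [  2.5 -17.3 -20.4 140.1 123.7  35.1 -52.2] p [0.5683 0.0112 0.3718] rpy [98.02 -1.74 76.8 ] F [5.4 1.  0.5] w 0.087
shift cm [ 25.07  -4.93 -13.9 ] turn [ 0.124  0.134 -0.058]
scene 0.22 0  
scene 0.24 0  
scene 0.26 0  
scene 0.28 0  
scene 0.3 102 [0.646 0.306 0.058] [0.682 0.32  0.219]
scene 0.32 158 [0.648 0.32  0.053] [0.684 0.339 0.219]
scene 0.34 0  
top 0.22 0  
top 0.24 0  
top 0.26 0  
top 0.28 0  
top 0.3 125 [0.644 0.303 0.055] [0.68 0.32 0.22]
top 0.32 50 [0.647 0.32  0.095] [0.682 0.336 0.214]
top 0.34 14 [0.66  0.342 0.084] [0.688 0.345 0.146]
```

```bash
python3 -m creep '[[3.5,-0.7,-2,0.02,0.02,-0.01,0.9],[4,-0.7,-2,0.02,0.02,-0.01,0.9],[4,-0.7,-2,0.02,0.02,-0.01,0.9],[4,-0.7,-2,0.02,0.02,-0.01,0.9],[4,-0.7,-2,0.02,0.02,-0.01,0.9],[4,-0.7,-2,0.02,0.02,-0.01,0.9]]'; python3 go.py .485 .289 .35 -5 15
```

```text
time_s: 4.5
tool_pos: [0.49, 0.2535, 0.3565]
tool_rot: [104.7, 0.1, 83.5]
force: [0.6, 0.6, 0.2]
grip_width: 0.0781
t 4.5 q [-21.6 -10.5 -34.3 131.8  87.5  55.6 -30. ] p [0.49   0.2535 0.3565] rpy [1.0465e+02 6.0000e-02 8.3480e+01] F [0.6 0.6 0.2] w 0.0781
shift cm [ 3.47 -0.85 -0.71] turn [ 0.006  0.026 -0.006]
```

```bash
python3 -m creep '[[3.5,-1.5,-0.4,0,0.026,0,0.9],[0,-3.9,1,0,0,0,0.9],[0,-3.9,1,0,0,0,0.9],[0,-3.9,1,0,0,0,0.9],[0,-3.9,1,0,0,0,0.9]]'; python3 go.py .485 .289 .138 -5 15
```

```text
time_s: 5.0
tool_pos: [0.4842, 0.3066, 0.1885]
tool_rot: [103.9, -1.5, 86.0]
force: [1.9, -0.4, -0.4]
grip_width: 0.0782
t 5.0 q [-26.8  18.7 -37.7 133.8 108.   75.5 -57.5] p [0.4842 0.3066 0.1885] rpy [103.88  -1.49  85.98] F [ 1.9 -0.4 -0.4] w 0.0782
shift cm [-1.88 -4.81  1.39] turn [ 0.019 -0.023 -0.021]
```

```bash
python3 -m creep '[[-0.9,-2.4,0.7,0.01,-0.012,-0.01,0.9],[-0.9,-2.4,0.7,0.01,-0.012,-0.01,0.9],[0,0,0,0,0,0,0.9]]'; python3 go.py .555 .283 .119 -5 15; python3 - <<'E'
from h import *
c=cam('scene'); cv2.imwrite('pics/s2.png',cv2.convertScaleAbs(cv2.resize(c['frame'][150:310,340:500],(640,640),interpolation=cv2.INTER_CUBIC)[:600],alpha=1.5))
E
```

```text
time_s: 5.3
tool_pos: [0.4827, 0.2879, 0.1282]
tool_rot: [105.8, 0.4, 85.0]
force: [0.3, -0.2, -1.0]
grip_width: 0.0782
t 5.3 q [-27.7  26.5 -35.3 134.7 111.3  78.9 -61.9] p [0.4827 0.2879 0.1282] rpy [105.78   0.41  84.96] F [ 0.3 -0.2 -1. ] w 0.0782
shift cm [0.15 1.09 7.22] turn [-0.014  0.003  0.007]
```

View pics/s2.png

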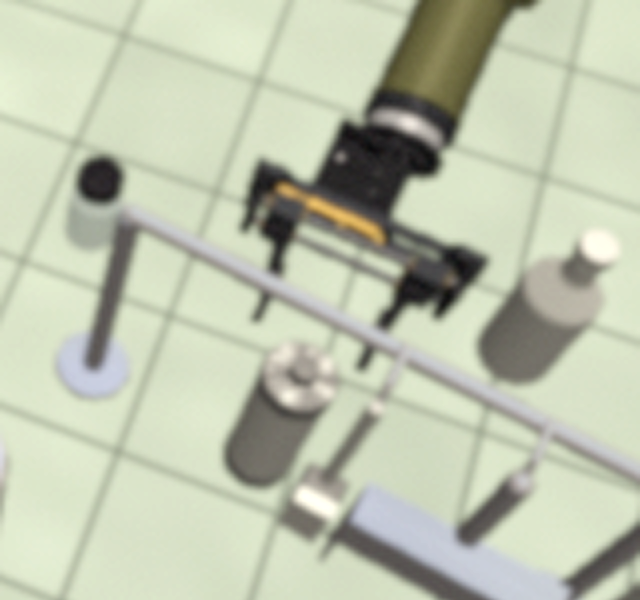

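The picture shows the open hand behind the bar, with the fingers at (260,320) and (365,365). They straddle the line to the filter (300,375), and the hand is clear of soap, post and scrubber. Moving in.

```bash
python3 -m creep '[[0.1,1,1,-0.012,0,0.005,0.9],[0,0,1.5,0,0,0,0.9],[0,0,1.5,0,0,0,0.9],[0,0,1.5,0,0,0,0.9],[0,0,1.2,0,0,0,0.9],[0,0,0,0,0,0,0.9]]'; python3 go.py .556 .2825 .119 -5 15
```

```text
time_s: 5.95
tool_pos: [0.5599, 0.2893, 0.1397]
tool_rot: [103.5, -0.9, 85.1]
force: [-0.4, -0.5, 1.4]
grip_width: 0.0781
t 5.95 q [-23.8  28.5 -30.5 129.3 119.6  74.6 -61. ] p [0.5599 0.2893 0.1397] rpy [103.53  -0.87  85.08] F [-0.4 -0.5  1.4] w 0.0781
shift cm [-0.74 -2.08  0.16] turn [ 0.026 -0.005 -0.014]
```

```bash
python3 -m creep '[[-0.7,-1,0.1,0.015,0,-0.01,0.9],[0,-1,0,0.01,0,0,0.9],[0,0,0,0,0,0,0.9]]'; python3 go.py .556 .2825 .119 -5 15
```

```text
time_s: 6.25
tool_pos: [0.5552, 0.2829, 0.1211]
tool_rot: [104.9, -0.4, 85.3]
force: [-0.2, -0.5, 0.7]
grip_width: 0.0784
t 6.25 q [-23.6  29.8 -30.2 130.1 120.3  74.4 -61.9] p [0.5552 0.2829 0.1211] rpy [104.91  -0.4   85.27] F [-0.2 -0.5  0.7] w 0.0784
shift cm [-0.04 -0.18  0.14] turn [ 0.002 -0.006 -0.006]
```

Good. Closing at 40 N.

```bash
python3 -m creep '[[0,0,0,0,0,0,0.7],[0,0,0,0,0,0,0.6],[0,0,0,0,0,0,0.5],[0,0,0,0,0,0,0.4],[0,0,0,0,0,0,0.4],[0,0,0,0,0,0,0.4],[0,0,0,0,0,0,0.4]]' 40; python3 h.py
```

```text
time_s: 6.95
tool_pos: [0.5538, 0.2836, 0.1201]
tool_rot: [105.0, -0.3, 85.4]
force: [0.7, -0.6, -0.3]
grip_width: 0.0551
t 6.95 q [-23.7  29.8 -30.3 130.1 120.2  74.5 -61.9] p [0.5538 0.2836 0.1201] rpy [105.01  -0.35  85.39] F [ 0.7 -0.6 -0.3] w 0.0551
```

```bash
python3 -m creep '[[0,1,-0.26,0,0,0,0.4],[0,1.2,-0.3,0,0,0,0.4],[0,0.4,-0.1,0,0,0,0.4]]'; python3 h.py;  python3 -m creep '[[0,-0.26,-1,0,0,0,0.4],[0,-0.5,-2,0,0,0,0.4],[0,-0.5,-2,0,0,0,0.4],[0,-0.5,-2,0,0,0,0.4]]'; python3 h.py
```

```text
time_s: 7.25
tool_pos: [0.5524, 0.2829, 0.1441]
tool_rot: [105.6, -0.2, 85.5]
force: [0.1, 0.6, -4.3]
grip_width: 0.0553
t 7.25 q [-22.8  25.6 -31.5 130.6 117.7  71.5 -59. ] p [0.5524 0.2829 0.1441] rpy [105.58  -0.17  85.46] F [ 0.1  0.6 -4.3] w 0.0553
time_s: 7.65
tool_pos: [0.4779, 0.2866, 0.1455]
tool_rot: [105.7, -0.2, 85.2]
force: [0.1, 0.4, -4.3]
grip_width: 0.0552
t 7.65 q [-27.1  23.1 -36.4 135.6 109.7  77.2 -60.9] p [0.4779 0.2866 0.1455] rpy [105.74  -0.18  85.21] F [ 0.1  0.4 -4.3] w 0.0552
```

```bash
cat >> go.py <<'E'
YB=np.radians(-4.5); BX=np.array([np.cos(YB),np.sin(YB),0]); BY=np.array([-np.sin(YB),np.cos(YB),0]); ZZ=np.array([0,0,1.]); SEAT=np.array([.651,-.146,.075])
def RF(lean=15,yaw=0):
    w=Ro.from_euler('z',yaw,degrees=True); b=w.apply(BX); s,c=np.sin(np.radians(lean)),np.cos(np.radians(lean))
    z=s*b-c*ZZ; y=-c*b-s*ZZ; return np.stack([np.cross(y,z),y,z],1)
def TF(off,up,lean=15,g=.0245,dep=.051): # TCP for cartridge middle at seat+off*BX+up*Z
    return SEAT+off*BX+up*ZZ-g*BX-dep*RF(lean)[:,2]
E
python3 - <<'E'
from kin import *
from go import *
print(D.round(3),abs(r.fun[:-10]).max()*1e3)
q=env.get_obs()['qpos']
def t(n,p,R):
    global q
    q,e=ik(np.array(p),R,q); P,_=fk(D,q,True); print(n,np.round(p,3),e.round(3),q.round(0),'wrist',P[2].round(2))
t('up',(.478,.287,.36),RP(-5,15))
t('side',(.48,.2,.40),RP(-40,15))
t('side',(.48,.1,.42),RP(-90,15))
t('dn',(.48,.0,.42),RF(0,-0)@Ro.from_euler('z',0).as_matrix() if 0 else RF(15,90))
t('dn2',(.48,-.05,.42),RF(15,45))
t('dn3',TF(-.085,.2),RF())
t('pre',TF(-.085,.015),RF())
t('in',TF(0,.015),RF())
t('seat',TF(0,0),RF())
E
```

```text
[ 0.244  0.471  0.517  0.3   -0.008 -0.021 -0.001  0.004  0.001 -0.008] 3.8047920615729147
up [0.478 0.287 0.36 ] 0.0 [-30.  -9. -31. 130.  86.  59. -29.] wrist [0.19 0.31 0.43]
side [0.48 0.2  0.4 ] 0.0 [-30.   2. -30. 116.  73.  92. -29.] wrist [0.26 0.39 0.47]
side [0.48 0.1  0.42] 0.0 [-49.  19.  10.  94.  55. 117. -36.] wrist [0.48 0.39 0.49]
dn [0.48 0.   0.42] 0.0 [-33.  -5.  37.  94. -12.  89.  -1.] wrist [ 0.48 -0.07  0.71]
dn2 [ 0.48 -0.05  0.42] 0.0 [-26. -11.  31.  99.  -5.  80. -44.] wrist [ 0.43 -0.1   0.71]
dn3 [ 0.529 -0.136  0.324] 0.0 [-21.  -3.  34. 104.  -0.  64. -82.] wrist [ 0.46 -0.13  0.62]
pre [ 0.529 -0.136  0.139] 0.0 [-17.   8.  33. 117. -10.  42. -73.] wrist [ 0.46 -0.13  0.43]
in [ 0.613 -0.143  0.139] 0.0 [-13.  18.  30. 106. -16.  45. -70.] wrist [ 0.54 -0.14  0.43]
seat [ 0.613 -0.143  0.124] 0.0 [-13.  19.  29. 107. -17.  43. -69.] wrist [ 0.54 -0.14  0.42]
```

```bash
python3 -m creep '[[0,2,-0.5,0,0,0,0.4],[0,3.5,-0.9,0,0,0,0.4],[0,3.5,-0.9,0,0,0,0.4],[0,3.5,-0.9,0,0,0,0.4],[0,3.5,-0.9,0,0,0,0.4],[0,2,-0.5,0,-0.06,0.015,0.4]]'; python3 h.py;  python3 -m creep '[[-1,0,0.8,0,-0.12,0.03,0.4],[-1,0.5,0.8,0,-0.135,0.036,0.4],[-1,0.5,0.8,0,-0.135,0.036,0.4],[-1,0.5,0.8,0,-0.135,0.036,0.4]]'; python3 go.py .48 .15 .4 -60 15
```

```text
time_s: 8.25
tool_pos: [0.4739, 0.2849, 0.3248]
tool_rot: [106.9, 0.9, 82.2]
force: [1.5, -0.5, -2.6]
grip_width: 0.0551
t 8.25 q [-21.6  -4.1 -40.4 129.7  85.4  62.6 -32. ] p [0.4739 0.2849 0.3248] rpy [106.87   0.89  82.18] F [ 1.5 -0.5 -2.6] w 0.0551
time_s: 8.65
tool_pos: [0.4871, 0.2351, 0.3358]
tool_rot: [105.9, 1.6, 50.1]
force: [0.7, -1.3, -4.0]
grip_width: 0.0553
t 8.65 q [-23.8  13.2 -40.  114.1  76.3  96.3 -36.2] p [0.4871 0.2351 0.3358] rpy [105.86   1.62  50.12] F [ 0.7 -1.3 -4. ] w 0.0553
shift cm [-7.17  7.33  3.03] turn [-0.01  -0.331  0.12 ]
```

```bash
python3 -m creep '[[-1,1,2,0.12,-0.04,0,0.4],[-1,1.5,2,0.14,-0.04,0,0.4],[-1,1.5,1,0.14,-0.04,0,0.4],[-1,1.5,1,0.14,-0.04,0,0.4],[-1,1.5,0,0.14,-0.04,0,0.4],[-1,1.5,0,0.14,-0.04,0,0.4]]'; python3 h.py; python3 - <<'E'
from go import *
o=env.get_obs(); print(Ro.from_euler('xyz',o['tool_rot'],degrees=True).as_matrix().round(2))
rem(np.array([.48,0,.42]),RF(15,60))
E
```

```text
time_s: 9.25
tool_pos: [0.5144, 0.1285, 0.3663]
tool_rot: [153.4, 11.9, 40.5]
force: [0.1, -0.5, -4.0]
grip_width: 0.0553
t 9.25 q [ -2.7   5.8 -31.7  94.8  30.7  89.4   6. ] p [0.5144 0.1285 0.3663] rpy [153.4   11.93  40.48] F [ 0.1 -0.5 -4. ] w 0.0553
[[ 0.74  0.65  0.15]
 [ 0.64 -0.62 -0.46]
 [-0.21  0.44 -0.87]]
shift cm [-11.84   8.08   0.7 ] turn [0.751 0.046 1.352]
```

```bash
python3 -m creep '[[-1.2,1.2,-0.5,0.068,0.004,0.12,0.4],[-1.5,1.5,-0.5,0.068,0.004,0.12,0.4],[-1.5,1,-0.5,0.068,0.004,0.12,0.4],[-2,1,-0.5,0.068,0.004,0.12,0.4],[-2,1,-0.5,0.068,0.004,0.12,0.4],[-2,0,0,0.068,0.004,0.12,0.4]]'; python3 h.py; python3 - <<'E'
from go import *
o=env.get_obs(); print(Ro.from_euler('xyz',o['tool_rot'],degrees=True).as_matrix().round(2))
rem(TF(-.085,.2),RF(15,0))
rem(TF(-.085,.2),RF(15,40))
E
```

```text
time_s: 9.85
tool_pos: [0.4411, 0.0513, 0.4154]
tool_rot: [174.9, -0.2, -0.3]
force: [0.2, -0.8, -3.3]
grip_width: 0.0551
t 9.85 q [ 10.   -8.  -20.6  97.5   2.3  90.7 -10.7] p [0.4411 0.0513 0.4154] rpy [174.88  -0.21  -0.32] F [ 0.2 -0.8 -3.3] w 0.0551
[[ 1.   -0.01  0.  ]
 [-0.01 -1.   -0.09]
 [ 0.    0.09 -1.  ]]
shift cm [ 8.83 17.83 10.78] turn [0.265 0.139 1.644]
shift cm [ 8.83 17.83 10.78] turn [0.323 0.078 0.947]
```

```bash
python3 -m creep '[[0.5,1.5,0,0.022,0.012,0.137,0.4],[1,2,0,0.022,0.012,0.137,0.4],[1,2,0,0.022,0.012,0.137,0.4],[1.2,1.5,0,0.022,0.012,0.137,0.4],[1.5,1.2,0,0.022,0.012,0.137,0.4],[1.5,1,0,0.022,0.012,0.137,0.4],[1.5,0.5,0,0.022,0.012,0.137,0.4],[1.5,0,0,0.022,0.012,0.137,0.4]]';  python3 - <<'E'
from go import *
log();rem(TF(-.085,.2),RF(15,0))
E
```

```text
time_s: 10.65
tool_pos: [0.4726, -0.088, 0.4146]
tool_rot: [-172.6, -3.1, -65.2]
force: [0.2, 0.3, -3.8]
grip_width: 0.0555
t 10.65 q [ 22.6  -8.8 -12.5  98.7  -3.6  82.  -54.6] p [ 0.4726 -0.088   0.4146] rpy [-172.65   -3.13  -65.22] F [ 0.2  0.3 -3.8] w 0.0555
shift cm [ 6.24 -1.84  9.7 ] turn [0.117 0.047 0.512]
```

```bash
python3 -m creep '[[1.5,-0.5,0.8,0.03,0.012,0.13,0.4],[1.5,-1,1.6,0.03,0.012,0.13,0.4],[1.2,-1,1.6,0.03,0.012,0.13,0.4],[0.8,-1,1.6,0.03,0.012,0.12,0.4],[0,-0.8,1.5,0,0,0,0.4],[0,0,0,0,0,0,0.4]]';  python3 - <<'E'
from go import *
log();rem(TF(-.085,.2),RF(15,0))
c=cam('scene'); cv2.imwrite('pics/s3.png',cv2.convertScaleAbs(cv2.resize(c['frame'][130:270,210:370],(700,600),interpolation=cv2.INTER_CUBIC),alpha=1.5))
E
```

```text
time_s: 11.25
tool_pos: [0.5336, -0.128, 0.3442]
tool_rot: [-166.3, 0.2, -95.3]
force: [-0.1, 0.1, -3.6]
grip_width: 0.0554
t 11.25 q [ 25.5  -3.1 -13.3 102.2  -2.7  67.2 -82.5] p [ 0.5336 -0.128   0.3442] rpy [-1.6631e+02  1.5000e-01 -9.5320e+01] F [-0.1  0.1 -3.6] w 0.0554
shift cm [0.89 0.87 1.84] turn [ 0.023 -0.001 -0.015]
```

View pics/s3.png

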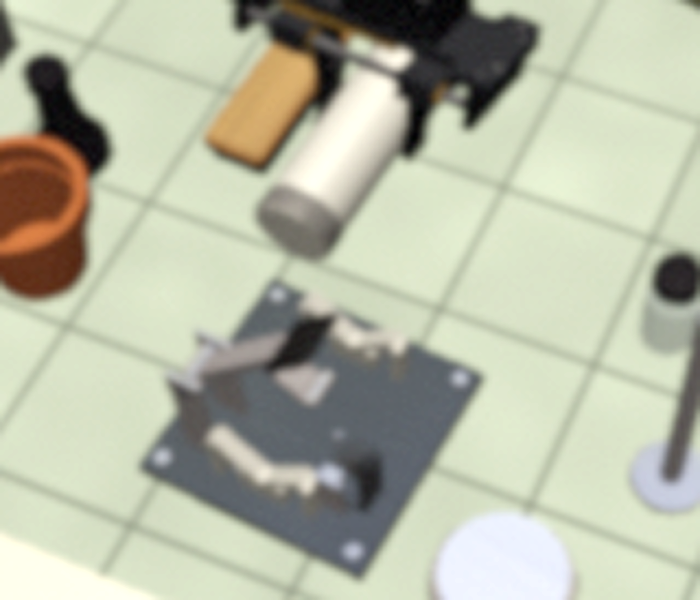

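The cartridge is held level, foot forward (foot face at (300,225)), above and short of the bracket. Fitting its axis from depth.

```bash
cat > cyl.py <<'E'
from go import *
from scipy.optimize import least_squares
def cyl(C0,a0,L=(-.05,.075),cams=('scene','top')):
    """fit cartridge axis; C0 guess of middle, a0 guess of direction to foot (+)"""
    pts=[];foot=[]
    for n in cams:
        c=cam(n); X=c['W'].reshape(-1,3); I=c['frame'].reshape(-1,3).astype(int)
        d=X-C0; s=d@a0; rr=np.linalg.norm(d-s[:,None]*a0,axis=1)
        k=(s>L[0])&(s<L[1])&(rr<.045)&(rr>.015)&(I.max(1)>60)&(I.max(1)-I.min(1)<50); pts.append(X[k]); print(n,k.sum())
        f=(rr<.034)&(s>.06)&(s<.11); foot.append(X[f])
    P=np.vstack(pts)
    def g(v):
        a=a0+v[2]*BY+v[3]*ZZ; a/=np.linalg.norm(a); d=P-(C0+v[0]*BY+v[1]*ZZ); return np.linalg.norm(np.cross(d,a),axis=1)-.028
    r=least_squares(g,[0,0,0,0],loss='soft_l1',f_scale=.002); v=r.x
    a=a0+v[2]*BY+v[3]*ZZ; a/=np.linalg.norm(a); c=C0+v[0]*BY+v[1]*ZZ
    F=np.vstack(foot); s=(F-c)@a; rr=np.linalg.norm((F-c)-s[:,None]*a,axis=1); s=s[rr<.024]
    print('resid mm',1e3*np.median(abs(r.fun)),'foot s pct',np.percentile(s,[5,25,50,75,95]).round(4) if len(s) else None)
    print('axis pt',c.round(4),'dir yaw',np.degrees(np.arctan2(a[1],a[0])).round(2),'pitch up',np.degrees(np.arcsin(a[2])).round(2))
    return c,a,s
E
python3 - <<'E'
from cyl import *
o=env.get_obs(); R=Ro.from_euler('xyz',o['tool_rot'],degrees=True).as_matrix()
G=o['tool_pos']+.051*R[:,2]; C0=G+.0245*BX; print('expected mid',C0.round(4))
cyl(C0,BX)
E
```

```text
expected mid [ 0.57   -0.131   0.2957]
scene 713
top 533
resid mm 1.4071505671758282 foot s pct [0.0803 0.0811 0.0817 0.0824 0.0832]
axis pt [ 0.57   -0.1309  0.2897] dir yaw -5.91 pitch up -0.72
```

```bash
python3 -m creep '[[0.4,0.4,1.9,0.006,0,-0.01,0.4],[0.4,0.8,2.9,0.006,0,-0.01,0.4],[0,0.8,2.9,0,0,0,0.4],[0,0.8,2.9,0,0,0,0.4],[0,0.5,1.9,0,0,0,0.4],[0,0,0,0,0,0,0.4]]';  python3 - <<'E'
from cyl import *
SEAT[:]=.651,-.1465,.075
log();rem(TF(-.085,.025,14.4,.0247,.057),RF(14.4,0))
o=env.get_obs(); R=Ro.from_euler('xyz',o['tool_rot'],degrees=True).as_matrix()
c,a,s=cyl(o['tool_pos']+.057*R[:,2]+.0247*BX,BX); d=c-SEAT; print('mid in bracket mm',1e3*d@BX,1e3*d@BY,1e3*d[2])
E
```

```text
time_s: 12.0
tool_pos: [0.5357, -0.1353, 0.2235]
tool_rot: [-164.7, -0.5, -93.6]
force: [-0.3, -0.3, -3.9]
grip_width: 0.0553
t 12.0 q [ 25.6   0.9 -13.2 112.7  -2.1  51.2 -80.1] p [ 0.5357 -0.1353  0.2235] rpy [-164.66   -0.5   -93.61] F [-0.3 -0.3 -3.9] w 0.0553
shift cm [0.14 2.59 6.37] turn [-0.016 -0.004  0.017]
scene 606
top 482
resid mm 1.6258942139751302 foot s pct [0.0726 0.0797 0.0808 0.106  0.1087]
axis pt [ 0.5754 -0.1382  0.1692] dir yaw -3.95 pitch up 0.95
mid in bracket mm -76.03662261554592 2.3912603451349175 94.1706850125945
```

```bash
python3 -m creep '[[0.1,0.9,2.1,-0.015,0,0.006,0.4],[0.1,0.9,2.1,0,0,0.006,0.4],[0,0.8,2,0,0,0,0.4],[0,0,0,0,0,0,0.4]]';  python3 - <<'E'
from cyl import *
SEAT[:]=.651,-.1465,.075
log();rem(TF(-.085,.02,14.4,.0247,.057),RF(14.4,0))
o=env.get_obs(); R=Ro.from_euler('xyz',o['tool_rot'],degrees=True).as_matrix()
c,a,s=cyl(o['tool_pos']+.057*R[:,2]+.0247*BX,BX); d=c-SEAT; print('mid in bracket mm',1e3*d@BX,1e3*d@BY,1e3*d[2])
E
```

```text
time_s: 12.5
tool_pos: [0.532, -0.1388, 0.1629]
tool_rot: [-164.7, -0.5, -94.3]
force: [-0.6, 0.9, -3.8]
grip_width: 0.0554
t 12.5 q [ 25.5   4.4 -13.1 116.8  -1.   43.7 -81.1] p [ 0.532  -0.1388  0.1629] rpy [-164.67   -0.54  -94.31] F [-0.6  0.9 -3.8] w 0.0554
shift cm [-0.18  0.78  1.1 ] turn [-0.016 -0.008  0.006]
scene 500
top 439
resid mm 1.664175086141112 foot s pct [0.0653 0.0694 0.0789 0.0793 0.0804]
axis pt [ 0.5716 -0.1421  0.1087] dir yaw -4.92 pitch up 1.46
mid in bracket mm -79.50510510219375 -1.8367236786614638 33.71649133890893
```

```bash
python3 -m creep '[[-0.15,0.3,1.4,-0.02,-0.005,0,0.4],[0,0,0.1,-0.01,0,0,0.4],[0,-1,0.25,0,0,0,0.4],[0,-1.5,0.4,0,0,0,0.4],[0,0,0,0,0,0,0.4]]';  python3 - <<'E'
from cyl import *
SEAT[:]=.651,-.1465,.075
log();rem(TF(0,.015,14.4,.0247,.057),RF(14.4,0))
o=env.get_obs(); R=Ro.from_euler('xyz',o['tool_rot'],degrees=True).as_matrix()
c,a,s=cyl(o['tool_pos']+.057*R[:,2]+.0247*BX,BX,L=(-.05,.04)); d=c-SEAT; print('mid in bracket mm',1e3*d@BX,1e3*d@BY,1e3*d[2])
E
```

```text
time_s: 13.1
tool_pos: [0.5692, -0.1416, 0.1595]
tool_rot: [-165.2, -0.5, -94.3]
force: [-0.1, 0.8, -3.4]
grip_width: 0.0555
t 13.1 q [ 24.4   9.2 -13.2 111.9   1.   44.5 -83.2] p [ 0.5692 -0.1416  0.1595] rpy [-165.19   -0.52  -94.28] F [-0.1  0.8 -3.4] w 0.0555
shift cm [-0.15 -3.79  2.48] turn [-0.007 -0.008  0.006]
scene 333
top 232
resid mm 1.5710748951913642 foot s pct [0.0686 0.0789 0.0797 0.0805 0.0814]
axis pt [ 0.6084 -0.1445  0.1042] dir yaw -6.14 pitch up 0.05
mid in bracket mm -42.62612577773796 -1.3277582417183078 29.197892053717826
```

```bash
python3 -m creep '[[-0.1,0.35,1.35,-0.004,-0.004,0.003,0.4],[0,0,0,0,0,0,0.4]]';  python3 - <<'E'
from cyl import *
SEAT[:]=.651,-.1465,.075
log();rem(TF(0,.015,14.4,.0247,.057),RF(14.4,0))
c=cam('scene'); cv2.imwrite('pics/s4.png',cv2.convertScaleAbs(cv2.resize(c['frame'][170:270,220:350],(780,600),interpolation=cv2.INTER_CUBIC),alpha=1.5))
E
```

```text
time_s: 13.4
tool_pos: [0.5664, -0.1407, 0.1439]
tool_rot: [-165.6, -0.2, -94.4]
force: [-0.9, 0.1, -4.4]
grip_width: 0.0553
t 13.4 q [ 24.4  10.2 -13.1 112.7   1.1  43.2 -83.4] p [ 0.5664 -0.1407  0.1439] rpy [-165.65   -0.24  -94.43] F [-0.9  0.1 -4.4] w 0.0553
shift cm [-0.08 -4.48  1.01] turn [ 0.001 -0.004  0.002]
```

View pics/s4.png

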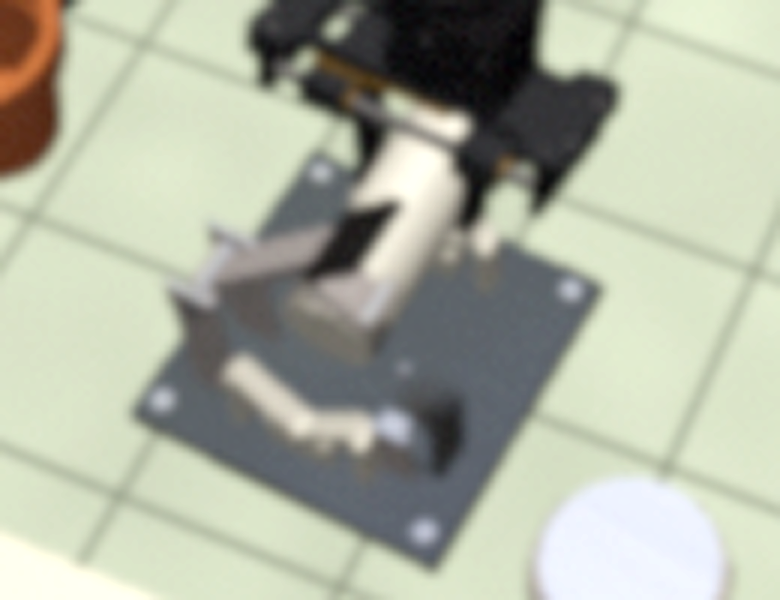

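The cartridge's foot end (345,335) has passed under the raised arm, level and heading into the V. Sliding on.

```bash
python3 -m creep '[[0,-1,0.35,0,0,0,0.4],[0,-1,0.35,0,0,0,0.4],[0,-0.8,0.35,0,0,0,0.4],[0,0,0,0,0,0,0.4]]';  python3 - <<'E'
from cyl import *
SEAT[:]=.651,-.1465,.075
log();rem(TF(0,.012,14.4,.0247,.057),RF(14.4,0))
o=env.get_obs(); R=Ro.from_euler('xyz',o['tool_rot'],degrees=True).as_matrix()
c,a,s=cyl(o['tool_pos']+.057*R[:,2]+.0247*BX,BX,L=(-.05,.02)); d=c-SEAT; print('mid in bracket mm',1e3*d@BX,1e3*d@BY,1e3*d[2])
E
```

```text
time_s: 13.85
tool_pos: [0.5998, -0.1438, 0.1421]
tool_rot: [-165.4, -0.3, -94.5]
force: [0.6, 0.6, -3.2]
grip_width: 0.0551
t 13.85 q [ 23.3  13.9 -12.9 108.5   2.4  43.5 -84.8] p [ 0.5998 -0.1438  0.1421] rpy [-165.42   -0.28  -94.47] F [ 0.6  0.6 -3.2] w 0.0551
shift cm [-0.13 -1.2   0.3 ] turn [-0.003 -0.005  0.002]
scene 152
top 90
resid mm 1.596989056090764 foot s pct [0.0661 0.0771 0.0794 0.0805 0.0815]
axis pt [ 0.6387 -0.1472  0.0871] dir yaw -6.93 pitch up 0.66
mid in bracket mm -12.161473093002249 -1.6233183662611967 12.146774705470722
```

```bash
python3 -m creep '[[-0.1,-1.2,0.35,0,0,0,0.4],[0,0,0,0,0,0,0.4],[0,0,0,0,0,0,0.4]]';  python3 - <<'E'
from cyl import *
SEAT[:]=.651,-.1465,.075
log();rem(TF(0,0,14.4,.0247,.057),RF(14.4,0))
o=env.get_obs(); R=Ro.from_euler('xyz',o['tool_rot'],degrees=True).as_matrix()
c,a,s=cyl(o['tool_pos']+.057*R[:,2]+.0247*BX,BX,L=(-.05,.02)); d=c-SEAT; print('mid in bracket mm',1e3*d@BX,1e3*d@BY,1e3*d[2])
print(np.histogram(s,np.arange(.06,.112,.002)))
E
```

```text
time_s: 14.25
tool_pos: [0.6116, -0.1437, 0.1412]
tool_rot: [-165.6, -0.3, -94.5]
force: [-0.1, 0.2, -3.6]
grip_width: 0.0555
t 14.25 q [ 22.8  15.3 -12.8 106.8   2.9  43.9 -85.4] p [ 0.6116 -0.1437  0.1412] rpy [-165.56   -0.29  -94.48] F [-0.1  0.2 -3.6] w 0.0555
shift cm [-0.03  0.22  1.08] turn [-0.001 -0.005  0.002]
scene 110
top 77
resid mm 1.4082442233175272 foot s pct [0.0787 0.0796 0.08   0.0804 0.0809]
axis pt [ 0.6504 -0.147   0.0859] dir yaw -4.81 pitch up -0.55
mid in bracket mm -0.5440109222898641 -0.5032529492660551 10.904880827079063
(array([ 1,  0,  0,  0,  0,  0,  0,  1,  0, 25, 28,  0,  0,  0,  0,  0,  0,
        0,  0,  0,  0,  0,  0,  0,  0]), array([0.06 , 0.062, 0.064, 0.066, 0.068, 0.07 , 0.072, 0.074, 0.076,
       0.078, 0.08 , 0.082, 0.084, 0.086, 0.088, 0.09 , 0.092, 0.094,
       0.096, 0.098, 0.1  , 0.102, 0.104, 0.106, 0.108, 0.11 ]))
```

```bash
python3 -m creep '[[0,-0.25,0.05,0,0,0,0.4],[0,0.15,0.7,0,0,0,0.4],[0,0,0,0,0,0,0.4],[0,0,0,0,0,0,0.4]]';  python3 h.py; python3 -m creep '[[0,0.06,0.25,0,0,0,0.4],[0,0,0,0,0,0,0.4]]';  python3 h.py
```

```text
time_s: 14.75
tool_pos: [0.6142, -0.1441, 0.1338]
tool_rot: [-165.5, -0.3, -94.5]
force: [0.2, -0.0, -2.8]
grip_width: 0.0554
t 14.75 q [ 22.7  16.  -12.7 106.8   3.2  43.1 -85.7] p [ 0.6142 -0.1441  0.1338] rpy [-165.53   -0.3   -94.5 ] F [ 0.2 -0.  -2.8] w 0.0554
time_s: 14.95
tool_pos: [0.6142, -0.1444, 0.1311]
tool_rot: [-165.5, -0.3, -94.5]
force: [-0.6, 0.2, -2.8]
grip_width: 0.055
t 14.95 q [ 22.7  16.2 -12.7 107.    3.3  42.8 -85.7] p [ 0.6142 -0.1444  0.1311] rpy [-165.52   -0.31  -94.52] F [-0.6  0.2 -2.8] w 0.055
```

```bash
python3 -m creep '[[0,0.03,0.15,0,0,0,0.4],[0,0,0,0,0,0,0.4]]';  python3 h.py; python3 -m creep '[[0,0.03,0.15,0,0,0,0.4],[0,0,0,0,0,0,0.4]]';  python3 h.py
```

```text
time_s: 15.15
tool_pos: [0.6147, -0.1448, 0.1302]
tool_rot: [-165.4, -0.3, -94.6]
force: [-0.0, -1.0, -2.7]
grip_width: 0.0553
t 15.15 q [ 22.7  16.3 -12.7 107.    3.3  42.6 -85.8] p [ 0.6147 -0.1448  0.1302] rpy [-165.44   -0.33  -94.56] F [-0.  -1.  -2.7] w 0.0553
time_s: 15.35
tool_pos: [0.6151, -0.1449, 0.1302]
tool_rot: [-165.4, -0.3, -94.6]
force: [-0.3, -0.7, -2.6]
grip_width: 0.0555
t 15.35 q [ 22.7  16.3 -12.7 107.    3.3  42.6 -85.8] p [ 0.6151 -0.1449  0.1302] rpy [-165.38   -0.34  -94.59] F [-0.3 -0.7 -2.6] w 0.0555
```

```bash
python3 -m creep '[[0,0.06,0.3,0,0,0,0.4],[0,0,0,0,0,0,0.4]]';  python3 - <<'E'
from cyl import *
SEAT[:]=.651,-.1465,.075
log()
o=env.get_obs(); R=Ro.from_euler('xyz',o['tool_rot'],degrees=True).as_matrix()
c,a,s=cyl(o['tool_pos']+.057*R[:,2]+.0247*BX,BX,L=(-.05,.02)); d=c-SEAT; print('mid in bracket mm',1e3*d@BX,1e3*d@BY,1e3*d[2])
E
```

```text
time_s: 15.55
tool_pos: [0.6159, -0.1448, 0.1301]
tool_rot: [-165.3, -0.3, -94.7]
force: [-1.0, -0.5, -3.3]
grip_width: 0.0552
t 15.55 q [ 22.6  16.4 -12.7 106.9   3.4  42.4 -85.9] p [ 0.6159 -0.1448  0.1301] rpy [-165.29   -0.33  -94.65] F [-1.  -0.5 -3.3] w 0.0552
scene 102
top 82
resid mm 1.5547309146191397 foot s pct [0.0784 0.0793 0.08   0.0805 0.0814]
axis pt [ 0.6549 -0.1481  0.0752] dir yaw -2.83 pitch up -0.3
mid in bracket mm 4.0113113311890585 -1.325448506203607 0.18127195152801978
```

```bash
python3 -m creep '[[0,0.17,-0.05,0,0,0,0.4],[0,0,0,0,0,0,0.4]]';  python3 - <<'E'
from cyl import *
SEAT[:]=.651,-.1465,.075
log()
o=env.get_obs(); R=Ro.from_euler('xyz',o['tool_rot'],degrees=True).as_matrix()
c,a,s=cyl(o['tool_pos']+.057*R[:,2]+.0247*BX,BX,L=(-.05,.02)); d=c-SEAT; print('mid in bracket mm',1e3*d@BX+1e3*(np.median(s)-.0825),1e3*d@BY,1e3*d[2])
E
```

```text
time_s: 15.85
tool_pos: [0.6147, -0.1446, 0.1299]
tool_rot: [-165.2, -0.3, -94.6]
force: [-2.3, -0.4, 1.1]
grip_width: 0.055
t 15.85 q [ 22.7  16.2 -12.7 107.2   3.3  42.3 -85.8] p [ 0.6147 -0.1446  0.1299] rpy [-165.2    -0.33  -94.62] F [-2.3 -0.4  1.1] w 0.055
scene 105
top 82
resid mm 1.5604972082847133 foot s pct [0.0743 0.0792 0.0798 0.0801 0.081 ]
axis pt [ 0.6538 -0.1483  0.0754] dir yaw -4.28 pitch up -0.18
mid in bracket mm 0.18978213433522173 -1.5901976995446583 0.4428828635145571
```

```bash
python3 -m creep '[[0,0,0,0,0,0,0.66],[0,0,0,0,0,0,0.7],[0,0,0,0,0,0,0.8],[0,0,0,0,0,0,0.9],[0,0,0,0,0,0,0.9],[0,0,0,0,0,0,0.9]]' 20; python3 h.py; python3 -m creep '[[0,0,-1,0,0,0,0.9],[0,0,-2,0,0,0,0.9],[0,0,-2.5,0,0,0,0.9],[0,0,-2.5,0,0,0,0.9],[0,0,-2.5,0,0,0,0.9],[0,0,-2.5,0,0,0,0.9]]';  python3 - <<'E'
from cyl import *
SEAT[:]=.651,-.1465,.075
log()
c,a,s=cyl(SEAT,BX,L=(-.05,.02)); d=c-SEAT; print('mid in bracket mm',1e3*d@BX+1e3*(np.median(s)-.0825),1e3*d@BY,1e3*d[2])
c=cam('scene'); cv2.imwrite('pics/s5.png',cv2.convertScaleAbs(cv2.resize(c['frame'][150:270,220:350],(650,600),interpolation=cv2.INTER_CUBIC),alpha=1.5))
E
```

```text
time_s: 16.55
tool_pos: [0.6165, -0.1441, 0.1307]
tool_rot: [-165.0, -0.3, -94.5]
force: [-0.2, -0.4, 0.5]
grip_width: 0.0771
t 16.55 q [ 22.6  16.2 -12.7 107.1   3.3  42.1 -85.8] p [ 0.6165 -0.1441  0.1307] rpy [-164.98   -0.34  -94.52] F [-0.2 -0.4  0.5] w 0.0771
time_s: 17.15
tool_pos: [0.5796, -0.1398, 0.2592]
tool_rot: [-165.4, -0.3, -94.5]
force: [-0.4, 0.7, 0.5]
grip_width: 0.0784
t 17.15 q [ 24.5   4.9 -13.3 104.2  -0.4  56.5 -82.9] p [ 0.5796 -0.1398  0.2592] rpy [-165.38   -0.25  -94.46] F [-0.4  0.7  0.5] w 0.0784
scene 161
top 94
resid mm 1.2896017640818407 foot s pct [0.0673 0.0816 0.0824 0.0832 0.0842]
axis pt [ 0.6509 -0.1472  0.0745] dir yaw -6.53 pitch up 1.39
mid in bracket mm -0.09325695031422226 -0.704378894492937 -0.5444771112890073
```

View pics/s5.png

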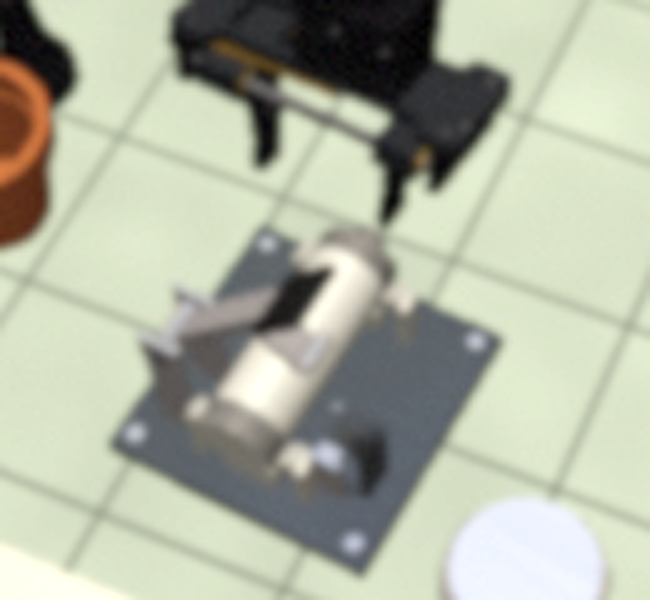

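The cartridge lies in both Vs, centred to about 1 mm, with the arm still up. The paddle is at (300,300) and the hand is clear. Next I close the gripper, straighten the tool and go above the paddle.

```bash
cat >> go.py <<'E'
def tip(bx,by,z,lean=0): # remaining move to put fingertips at bracket (bx,by) mm, height z mm
    T=np.array([.651,-.1465,0])+bx*1e-3*BX+by*1e-3*BY+z*1e-3*ZZ; R=RF(lean); o=env.get_obs()
    C=Ro.from_euler('xyz',o['tool_rot'],degrees=True); d=o['tool_pos']+C.apply([0,0,.0697])-np.array([.651,-.1465,0])
    print('t',o['time_s'],'tip bracket mm',(1e3*np.array([d@BX,d@BY,d[2]])).round(1),'F',o['force'].round(1),'q',o['qpos'].round(0)); rem(T-.0697*R[:,2],R)
E
python3 -m creep '[[0,0.5,-2,-0.06,0,0,0.5],[0,0,-3,-0.07,0,0,0],[0,0,-3,-0.07,0,0,0],[0,0,-3,-0.06,0,0,0]]' 20; python3 -c "
from go import *
tip(42,23,280)"
```

```text
time_s: 17.7
tool_pos: [0.5538, -0.1375, 0.3622]
tool_rot: [178.5, -0.2, -94.5]
force: [0.0, -0.6, -0.8]
grip_width: 0.054
t 17.7 tip bracket mm [-99.4   1.1 292.5] F [ 0.  -0.6 -0.8] q [ 23.   9. -13.  87.   2.  86. -85.]
shift cm [ -2.17 -13.99   0.88] turn [ 0.026 -0.004 -0.001]
```

```bash
python3 -m creep '[[-0.3,-2,0,0.02,0,0,0],[-0.4,-3,0,0,0,0,0],[-0.4,-3,0,0,0,0,0],[-0.4,-3,0,0,0,0,0],[-0.4,-2,0,0,0,0,0],[0,0,0,0,0,0,0]]'; python3 -c "
from go import *
tip(42,23,245)"
```

```text
time_s: 18.3
tool_pos: [0.691, -0.129, 0.3579]
tool_rot: [179.4, -0.2, -94.6]
force: [-0.6, 0.9, -0.4]
grip_width: 0.0066
t 18.3 tip bracket mm [ 37.8  20.4 288.2] F [-0.6  0.9 -0.4] q [ 18.  25. -14.  67.   6.  89. -90.]
shift cm [-0.25 -0.39  4.31] turn [ 0.01  -0.003 -0.001]
```

```bash
python3 -m creep '[[-0.2,-0.4,2,0.01,0,0,0],[0,0,2,0,0,0,0],[0,0,0,0,0,0,0]]'; python3 -c "
from go import *
tip(42,51,207)"
```

```text
time_s: 18.6
tool_pos: [0.6939, -0.1273, 0.3129]
tool_rot: [179.7, -0.2, -94.5]
force: [-1.0, -0.1, -0.5]
grip_width: 0.0006
t 18.6 tip bracket mm [ 40.9  22.3 243.2] F [-1.  -0.1 -0.5] q [ 18.  26. -14.  72.   6.  84. -90.]
shift cm [-2.86 -0.09  3.61] turn [ 0.005 -0.003 -0.001]
```

```bash
python3 -m creep '[[-0.3,0,0.8,0,0,0,0],[-0.9,0,1,0,0,0,0],[-0.9,0,1,0,0,0,0],[0,0,0,0,0,0,0]]'; python3 -c "
from go import *
tip(42,51,207)"; python3 - <<'E'
from h import *
c=cam('scene'); cv2.imwrite('pics/s6.png',cv2.convertScaleAbs(cv2.resize(c['frame'][150:270,220:350],(650,600),interpolation=cv2.INTER_CUBIC),alpha=1.5))
E
```

```text
time_s: 19.0
tool_pos: [0.6949, -0.1069, 0.2862]
tool_rot: [179.9, -0.3, -94.7]
force: [-0.1, -3.1, 1.7]
grip_width: 0.0005
t 19.0 tip bracket mm [ 40.5  42.5 216.5] F [-0.1 -3.1  1.7] q [ 16.  26. -14.  74.   7.  81. -92.]
shift cm [-0.81 -0.13  0.94] turn [ 0.002 -0.006 -0.003]
```

View pics/s6.png

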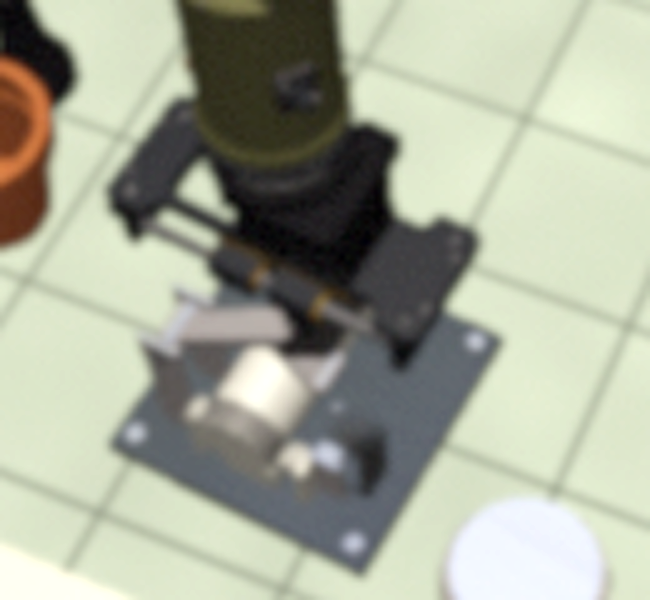

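The fingertips are on the paddle at about (315,330) and the force reads 3.5 N along its normal. Following the arc down.

```bash
python3 -m creep '[[-0.8,-0.1,0.9,0,0,0,0],[-0.8,0,1.3,0,0,0,0],[-0.6,0,1.3,0,0,0,0],[-0.5,0,1.2,0,0,0,0],[0,0,0,0,0,0,0]]'; python3 -c "
from go import *
tip(42,79,146)"
```

```text
time_s: 19.55
tool_pos: [0.6988, -0.0791, 0.2396]
tool_rot: [-179.9, -0.4, -94.7]
force: [-0.9, -1.3, 4.5]
grip_width: 0.0005
t 19.55 tip bracket mm [ 42.5  70.5 169.9] F [-0.9 -1.3  4.5] q [ 15.  27. -15.  78.   7.  76. -95.]
shift cm [-0.82  0.05  2.39] turn [-0.002 -0.007 -0.004]
```

```bash
python3 -m creep '[[-0.5,0,1,0,-0.003,0,0],[-0.4,0,0.8,0,-0.003,0,0],[0,0,0,0,0,0,0]]'; python3 -c "
from go import *
tip(42,82,140)"; python3 -m creep '[[-0.1,0,0.5,0,0,0,0],[0,0,0,0,0,0,0]]'; python3 -c "
from go import *
tip(42,84,130)"
```

```text
time_s: 19.85
tool_pos: [0.6999, -0.0732, 0.2209]
tool_rot: [-179.8, -0.3, -94.9]
force: [-1.4, 0.2, 5.5]
grip_width: 0.0005
t 19.85 tip bracket mm [ 43.2  76.6 151.2] F [-1.4  0.2  5.5] q [ 14.  28. -15.  79.   7.  74. -96.]
shift cm [-0.51  0.1   1.12] turn [-0.003 -0.004 -0.006]
time_s: 20.05
tool_pos: [0.7, -0.0724, 0.2175]
tool_rot: [-179.8, -0.2, -94.9]
force: [-1.6, -1.9, 4.1]
grip_width: 0.0002
t 20.05 tip bracket mm [ 43.3  77.4 147.8] F [-1.6 -1.9  4.1] q [ 14.  28. -15.  80.   7.  73. -96.]
shift cm [-0.63  0.11  1.78] turn [-0.004 -0.004 -0.007]
```

```bash
cat > t.py <<'E'
from h import *
import go
go.rem=lambda *a:None
go.tip(0,0,0)
E
for i in 1; do :; done
python3 -m creep '[[-0.3,0.05,0.7,0,-0.003,-0.003,0],[0,0,0.2,0,0,0,0]]'>/dev/null; python3 t.py
python3 -m creep '[[-0.2,0,0.5,0,0,0,0],[0,0,0.1,0,0,0,0]]'>/dev/null; python3 t.py
python3 -m creep '[[-0.1,0,0.4,0,0,0,0],[0,0,0,0,0,0,0]]'>/dev/null; python3 t.py
```

```text
t 20.25 tip bracket mm [ 43.4  78.6 142.1] F [-2.7  0.3  4.6] q [ 14.  28. -15.  80.   7.  73. -96.]
t 20.45 tip bracket mm [ 43.3  79.2 139.2] F [-2.4 -0.9  4.8] q [ 14.  28. -15.  80.   7.  72. -96.]
t 20.65 tip bracket mm [ 43.3  79.4 138.5] F [-2.4 -1.4  5.1] q [ 14.  28. -15.  80.   8.  72. -96.]
```

```bash

python3 -m creep '[[-0.2,0,0.6,0,0,0,0],[-0.1,0,0.6,0,0,0,0]]'>/dev/null; python3 t.py
python3 -m creep '[[-0.1,0,0.5,0,0,0,0],[0,0,0.4,0,0,0,0]]'>/dev/null; python3 t.py
```

```text
t 20.85 tip bracket mm [ 43.6  80.2 132.5] F [-8.4 -0.7 17.7] q [ 14.  28. -15.  81.   8.  71. -97.]
t 21.05 tip bracket mm [ 43.5  80.5 129.5] F [-4.9  0.5 10.1] q [ 14.  28. -15.  81.   8.  71. -97.]
```

```bash

python3 -m creep '[[-0.1,0,0.5,0,0,0,0]]'>/dev/null; python3 t.py
python3 -m creep '[[0,0,0.5,0,0,0,0]]'>/dev/null; python3 t.py
python3 -m creep '[[0,0,0.5,0,0,0,0]]'>/dev/null; python3 t.py
```

```text
t 21.15 tip bracket mm [ 43.5  80.9 126.7] F [-3.4 -3.   6.8] q [ 14.  28. -15.  81.   8.  71. -97.]
t 21.25 tip bracket mm [ 43.5  81.  123. ] F [-2.  -0.4  4.1] q [ 14.  28. -15.  82.   8.  70. -97.]
t 21.35 tip bracket mm [ 43.5  81.3 118.7] F [-2.6 -1.7  6. ] q [ 14.  29. -15.  82.   8.  70. -97.]
```

```bash

python3 -m creep '[[0,0,-0.4,0,0,0,0]]'>/dev/null; python3 t.py
python3 -m creep '[[0,0,-0.4,0,0,0,0]]'>/dev/null; python3 t.py
python3 -m creep '[[0,0,-0.4,0,0,0,0]]'>/dev/null; python3 t.py
```

```text
t 21.45 tip bracket mm [ 43.4  81.2 122.1] F [ 1.1 -0.4  0.9] q [ 14.  28. -15.  82.   8.  70. -97.]
t 21.55 tip bracket mm [ 43.3  81.9 125.9] F [-0.4  0.3  0.6] q [ 14.  28. -15.  81.   8.  71. -97.]
t 21.65 tip bracket mm [ 43.1  82.7 129.5] F [-0.7  0.7 -0.6] q [ 14.  28. -15.  81.   8.  71. -97.]
```

The force went to zero after a 3 mm lift, so the arm stays down by itself. Backing away and checking by camera.

```bash

python3 -m creep '[[0,0,-2,0,0,0,0],[0,0,-4,0,0,0,0],[0,1.5,-4,0,0,0,0],[0,3,-4,0,0,0,0],[0,4,-3,0,0,0,0],[0,4,-1,0,0,0,0],[0,4,0,0,0,0,0],[0,3,0,0,0,0,0],[0,0,0,0,0,0,0]]'; python3 - <<'E'
from cyl import *
SEAT[:]=.651,-.1465,.075
c,a,s=cyl(SEAT,BX,L=(-.05,.015)); d=c-SEAT; print('mid in bracket mm',1e3*d@BX+1e3*(np.median(s)-.0825),1e3*d@BY,1e3*d[2])
for n in('scene','top'):
    c=cam(n); X=c['W'].reshape(-1,3)-np.array([.651,-.1465,0]); b=np.stack([X@BX,X@BY,X[:,2]],1)*1e3
    k=(abs(b[:,0]-42)<9)&(b[:,2]>104)&(b[:,2]<260)
    for y in(-40,-20,0,20,40,60,80,100,115):
        g=b[k&(abs(b[:,1]-y)<6)]; print(n,y,len(g),np.median(g[:,2]).round(1) if len(g) else '')
    for nm,q,z in(('jar',(.459,.08),.085),('can',(.757,.056),.128),('soap',(.431,.453),.1),('pot',(.62,-.44),.095)):
        W=c['W'].reshape(-1,3); j=W[(np.hypot(W[:,0]-q[0],W[:,1]-q[1])<.08)&(W[:,2]>z)&(W[:,2]<.2)]; print(nm,len(j),((j.min(0)+j.max(0))/2).round(3) if len(j) else '')
    cv2.imwrite(f'pics/end_{n}.png',c['frame'])
a=cv2.imread('pics/end_scene.png'); t=cv2.imread('pics/end_top.png')
cv2.imwrite('pics/s7.png',cv2.convertScaleAbs(np.hstack([cv2.resize(a[170:270,225:325],(400,400),interpolation=cv2.INTER_CUBIC),cv2.resize(t[120:220,310:410],(400,400),interpolation=cv2.INTER_CUBIC)]),alpha=1.5))
E
```

```text
time_s: 22.55
tool_pos: [0.4975, -0.0427, 0.3827]
tool_rot: [-179.7, 0.0, -94.8]
force: [0.6, -0.1, -0.3]
grip_width: 0.0004
scene 310
top 130
resid mm 1.38174923876728 foot s pct [0.0646 0.0817 0.0826 0.0832 0.0839]
axis pt [ 0.6509 -0.1472  0.0746] dir yaw -5.15 pitch up 0.18
mid in bracket mm 0.14001020548739015 -0.6878241320537136 -0.37882734457864164
scene -40 21 118.5
scene -20 20 118.8
scene 0 21 117.8
scene 20 16 118.2
scene 40 22 119.5
scene 60 21 118.9
scene 80 23 120.8
scene 100 19 120.1
scene 115 14 120.4
jar 114 [0.459 0.081 0.092]
can 718 [0.758 0.059 0.134]
soap 431 [0.434 0.455 0.147]
pot 305 [ 0.602 -0.423  0.103]
top -40 22 119.6
top -20 22 119.0
top 0 21 119.8
top 20 21 120.9
top 40 22 119.8
top 60 23 120.1
top 80 21 122.2
top 100 21 121.1
top 115 6 119.2
jar 144 [0.458 0.078 0.096]
can 655 [0.757 0.055 0.135]
soap 398 [0.428 0.449 0.148]
pot 381 [ 0.601 -0.427  0.103]
```

View pics/s7.png

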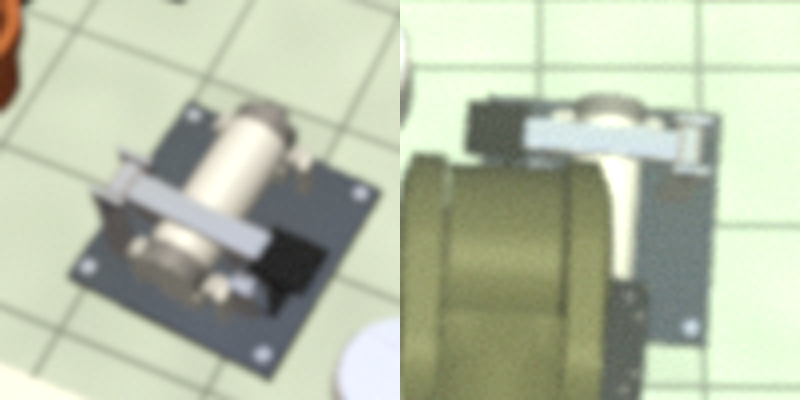

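The arm is level over the cartridge (paddle at (290,260) left, (495,130) right) and holds by itself. The cartridge is centred, the jar, can and soap have not moved, and the robot is clear. Handing in.

```bash
python3 -c "
from cell import order
print(order.sign_off())"
```

```text
the job is handed in; nothing more can be done
None
```

The cartridge is lying centred in the two V supports, stub end towards the robot, and the sprung arm is latched down over it. The job was handed in at about 23 s of robot time.

- **Placing:** I gripped the cartridge under the rail from the robot's side and tipped it level in the air. I then slid it in along the bracket under the raised arm, set it down and let go before pressing.
- **Pressing:** I pushed the paddle down with the closed fingertips. The upward force rose to about 18 N (total just under 20 N), then fell to about 4 N as the catch snapped over, and was 6 N where I stopped. It went to zero after a 3 mm lift, so the catch holds the arm on its own.
- **Last checks:** The cartridge's middle is within about 1 mm of the seat, and the arm is level (top at about 119–121 mm along its whole length). The jar, can and soap read the same as at the start, to within a few mm. The robot is clear and its force reading is near zero.
- **Not settled:** The force peak was higher than the roughly 12 N I expected, though well under 50 N. The pot could not be compared with a starting measurement, and the brush and nozzle were not measured at all; no robot move was planned near any of the three.

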